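# Weigh two look-alike port plugs and fit the solid one

## Task

One of the two look-alike steel port plugs in the tray is solid and the other is hollow: stand one on each pan of the balance, gently, and let go so that the beam settles freely. Then take the heavier plug, the one whose pan drops, and press it into the open port of the head plate until it snaps in and its flange sits fully home on the port, firmly but without forcing it (never more than 25 N). Leave the lighter plug standing on its pan, and leave everything else where it is.

Things in the scene. Friction and masses are not known exactly. Their poses are not given: they have to be found in the camera images.
- plug_a: one of two look-alike steel port plugs, standing upright: one hollow (115 to 135 g), one solid (174 to 206 g), only weighing tells. Origin: centre of the foot's underside, z up its axis. From the foot up: nose 21 mm diameter, ridge 25 mm diameter at 6 mm, groove, shank 25 mm diameter from 10 mm, flange 34 mm diameter from 30 to 36 mm, round grip knob 22 mm diameter from 36 to 62 mm (top)
- plug_b: the other plug, of the same shape and sizes as plug_a, origin likewise at the foot; grip either by the knob
- tray: shallow aluminium tray, 230 x 170 mm, walls 20 mm high, floor 3 mm thick, fixed, on the left or the right of the balance; both plugs start standing on its floor among two low fittings (at most 18 mm high). Origin: centre of its underside
- beam (a joint): angle of the balance beam in rad: 0 level (empty); positive when pan_left is up and pan_right down, negative when pan_left is down; stops at +0.133 and -0.133. 40 g of difference swings it to the stop within half a second
- pan_left: round steel pan on the +y (left) end of the beam, flat inside for 66 mm diameter, rim 6 mm above its floor and 85 mm across. Stays level while it moves up or down 12 mm with the beam. Origin: centre of its floor's upper face, 102 mm above the bench when level. Delicate: must never carry more than 12 N
- pan_right: the same pan on the -y (right) end of the beam, 180 mm from pan_left
- port (a point): centre of the mouth of the head plate's open port: a boss 40 mm across, 34 mm high; z points up. Bore 26 mm diameter with a 2 mm lead-in; a stiff O-ring 23 mm down stops the plug's ridge when the flange is 4 to 5 mm off; a straight push of about 11 to 18 N snaps it over into the groove, which holds it. Home: flange on the mouth, plug origin 30 mm below this point. Mouth 144 mm above the bench
- headplate: round steel vessel head plate, 160 mm diameter, 10 mm thick, on soft sprung pads on a three-legged stand, left or right of the balance: it gives straight down 1 mm per 4 N of push and returns. Origin: centre of its underside, 100 mm above the bench. Port 50 mm from the centre along its -x; fittings in the centre and on the +x half, up to 62 mm above the plate. Never press a plug on it with over 25 N
- hose_barb: bystander: small steel hose fitting in the tray, 22 mm across, 18 mm high, origin under its centre
- clamp_ring: bystander: steel ring in the tray, 44 mm across, 11 mm high, origin under its centre
- media_bottle: bystander: clear bottle, 70 mm across, 150 mm high, origin under its centre
- beaker: bystander: glass beaker, 70 mm across, 90 mm high, origin under its centre
- driver: bystander: screwdriver lying on the bench
- salt_jar: bystander: white jar, 64 mm across, 85 mm high, origin under its centre
- flange_ring: bystander: steel ring lying flat beyond the balance, 64 mm across, 10 mm high
- spanner: bystander: spanner lying on the bench

How it is judged:
By the outcome, as a careful person would: the job done as asked, in the order asked, and still so for the second after the job is handed in, with the robot touching nothing.
It also fails if it takes over 72 s, if anything falls off the work surface, if the arm or the gripper's body presses on something with over 40 N, if the wrist force passes 120 N, or if a joint passes its speed limit or range.

## Robot

A 7-joint arm with a two-finger parallel gripper is mounted at the origin on the work surface. World frame = base frame: x ahead of the robot, y to its left, z up, the work surface at z = 0. Lengths are in m, angles in rad, forces in N, time in s.
With the tool pointing down it reaches from about 0.425 to 0.825 m from the base axis. Payload 3.6 kg.
Tool frame: the origin (TCP) lies midway between the tips of the shut fingers; the grasp point (between the pads) lies 19 mm behind it (ctrl.tcp_to_grasp is the distance from the TCP to the grasp point, in m); z points along the fingers, x is the direction in which the jaws open and shut, and the axes are right-handed (so a half turn about z gives the same grasp; the last joint's range is limited). The gripper opens to 93 mm and grips with 3 to 60 N. Pads are 15 mm wide; open, the fingers measure 128 mm over their backs; the gripper's body (75 mm by 188 mm) begins 65 mm behind the grasp point.
Start: joints at [-1.214, 0.615, -0.013, 1.423, 0.008, 1.103, -0.04], TCP at [0.243, 0.603, 0.219] pointing down, gripper open.
Joint ranges: [-3.12, 3.12], [-0.3, 2.06], [-1.34, 1.32], [0.26, 2.42], [-1.36, 4.5], [0.01, 1.98], [-2.84, 2.84]. Speed limits (rad/s): [2.79, 2.79, 3.14, 3.14, 3.14, 3.14, 3.14].

## Interface

Orientations are given as a unit quaternion [x, y, z, w].
In Python, from rig import ctrl gives the robot as it stands.
- The arm moves only by the shell command python3 -m pendant 'ROWS' [FORCE]. ROWS is JSON, a list of rows, each an object of numbers: "ax", "ay", "az": the turn, a rotation vector about the tool's x, y, z in rad; "tx", "ty", "tz": the shift along the tool's x, y, z in mm; "gripper": the opening in per cent of the stroke, from 0 (shut) to 100 (fully open). In form: [{"ax": .., "ay": .., "az": .., "tx": .., "ty": .., "tz": .., "gripper": ..}, ...]. A call has 1 to 12 rows; each row shifts and turns the commanded pose from where the row before left it, along the tool's axes as they then stand; what a row does not reach is not made up. A row lasts 1/12 s, in which the tool goes at most 41.7 mm and 7.16 degrees, less where a joint would pass 70% of its speed; a pose out of reach is approached as far as the arm can. A call is refused whole if a number of a shift passes 41.7 or a number of a turn 0.125, either way. A call with a gripper value outside its range is refused whole. The fingers move at their own pace and stop on an object; FORCE is the grip in N (left out, the last holds). Time passes only in rows, so rows that do not move let the fingers close. It gives the time, the measured TCP pose, the force and the opening at its end, in the units of the state.
- ctrl.get_obs(): the state, without advancing time (a new reading comes with each control period).
- ctrl.snapshot(name): name is "scene" or "top" or "wrist"; returns a dict with "image" (420x560x3 uint8, red, green, blue), "intrinsics" (3x3 intrinsics, pixels), "k1" (the pictures are not rectified: a ray, as slopes to the right and down, at radius r is drawn at 1 + k1 r^2 times it, then the intrinsics apply), "position" and "attitude" of the camera in the world. Camera axes: x right, y down, z forward; pixel columns grow to the right and rows downward; lengths in m; the calibration is good to about 2 mm. A picture is of the moment at which its call begins. There is no depth.
- ctrl.finish_job(): hands the job in, once; it reports no verdict.
The state is a dict: "clock": time; "q": joint angles; "qvel": joint speeds; "joint_efforts": joint torques, N m; "tcp_pos": TCP position; "eef_rot": TCP orientation; "wrist_force": force on the tool from outside, world axes, zero at the start; "moment": the same for the moment, N m; "finger_gap": opening from 0.0 (shut) to 1.0 (fully open).
Only numpy, scipy, OpenCV 4.12 (cv2) and the standard library are available. Lean on these libraries where they do the work, as an engineer would, in place of code of your own. Each camera call takes 0.05 s, during which the arm holds its last target.

## Working session

There is one attempt and no reset: what is moved stays moved. The work goes in short steps, Python scripts to look and compute and a shell command to move; the robot and the scene stay as the last step left them, time stands still between calls to the robot, and variables do not carry over. Pictures are saved under pics/ and viewed, and the job is handed in when it is done.

```bash
ls; mkdir -p pics; python3 - <<'E'
from rig import ctrl
import cv2
print(ctrl.get_obs(), ctrl.tcp_to_grasp)
for n in ("scene","top","wrist"):
    s=ctrl.snapshot(n); cv2.imwrite(f"pics/{n}0.png",s["image"][:,:,::-1]); print(n,s["intrinsics"],s["k1"],s["position"],s["attitude"])
E
```

```text
pics
{'clock': 0.0, 'q': array([-1.21451483,  0.61588794, -0.01262554,  1.42487641,  0.00812422,
        1.10336805, -0.04038287]), 'qvel': array([-6.63456244e-04, -6.27294835e-05, -1.73026050e-03,  3.51815711e-04,
       -3.77347492e-04, -9.51800608e-04,  7.54872812e-04]), 'joint_efforts': array([-1.81008782e-04, -4.58942306e+01,  2.09539714e-01, -1.65739685e+01,
       -6.08449546e-02,  2.06429668e-02,  2.46392865e-04]), 'tcp_pos': array([0.24247996, 0.60224351, 0.21750889]), 'eef_rot': array([ 8.28675278e-01,  5.59728269e-01, -1.01695701e-03,  7.17472454e-04]), 'wrist_force': array([ 0.34825397, -0.44675649,  0.31013921]), 'moment': array([-0.02197776,  0.00952471, -0.02253058]), 'finger_gap': 1.0004956565145242} 0.0188
scene [[402.85478133   0.         275.79846986]
 [  0.         402.85478133 210.55358964]
 [  0.           0.           1.        ]] -0.05999777742613228 [ 1.58615636 -0.19700276  0.93446995] [ 0.69328419  0.58065733 -0.27205021 -0.32891152]
top [[505.78183959   0.         278.73987761]
 [  0.         505.78183959 211.48944528]
 [  0.           0.           1.        ]] -0.1893255710736396 [0.45879875 0.02387399 1.69538564] [ 0.71442361 -0.69836794  0.03522475 -0.02530491]
wrist [[342.30369013   0.         277.53563941]
 [  0.         342.30369013 203.49841416]
 [  0.           0.           1.        ]] -0.005262940676858318 [0.16465318 0.63502302 0.38331215] [0.81885103 0.55322375 0.08468005 0.12749807]
```

View pics/scene0.png

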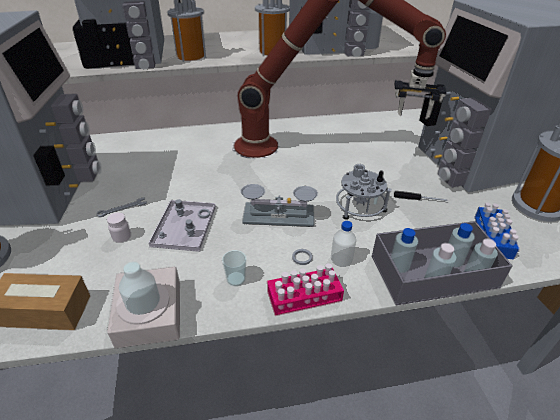

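View pics/top0.png

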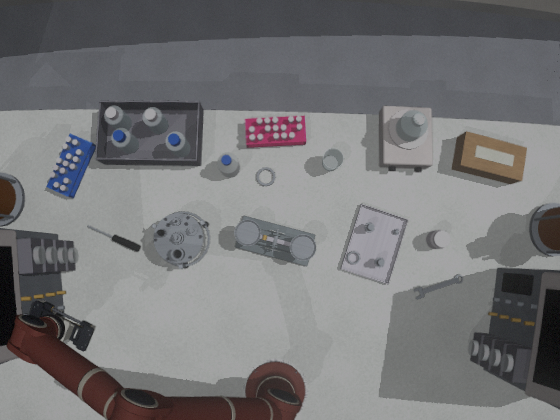

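View pics/wrist0.png

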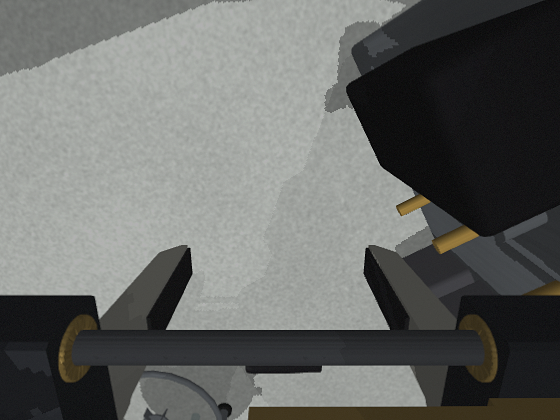

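The top view has the head plate on the left around (177,238), the balance in the middle around (275,241) and the tray on the right around (373,243), with the arm clear of them all. Next I'll zoom in on these three.

```bash
cat > h.py <<'E'
import numpy as np, cv2
from scipy.spatial.transform import Rotation as R
from rig import ctrl
def undist(s,uv):
    K=s["intrinsics"]; D=np.array([s["k1"],0,0,0.])
    p=cv2.undistortPoints(np.array(uv,float).reshape(-1,1,2),K,D).reshape(-1,2)
    return p
def ray(s,uv):
    p=undist(s,[uv])[0]; d=R.from_quat(s["attitude"]).apply([p[0],p[1],1.]); return np.array(s["position"]),d
def plane(s,uv,z):
    o,d=ray(s,uv); return o+d*(z-o[2])/d[2]
def proj(s,P):
    q=R.from_quat(s["attitude"]).inv().apply(np.array(P)-s["position"])
    x,y=q[:2]/q[2]; f=1+s["k1"]*(x*x+y*y); K=s["intrinsics"]
    return np.array([K[0,0]*x*f+K[0,2],K[1,1]*y*f+K[1,2]])
def crop(s,x0,y0,x1,y1,k,name):
    im=s["image"][y0:y1,x0:x1,::-1]; cv2.imwrite("pics/"+name,cv2.resize(im,None,fx=k,fy=k,interpolation=cv2.INTER_CUBIC))
E
python3 - <<'E'
from h import *
s=ctrl.snapshot("top")
crop(s,330,195,420,290,6,"t_tray.png")
crop(s,225,205,325,275,7,"t_bal.png")
crop(s,135,200,220,275,7,"t_head.png")
s=ctrl.snapshot("scene")
crop(s,145,195,220,252,8,"s_tray.png")
crop(s,235,160,400,230,4.5,"s_bal.png")
E
```

```text
(no output)
```

View pics/t_tray.png

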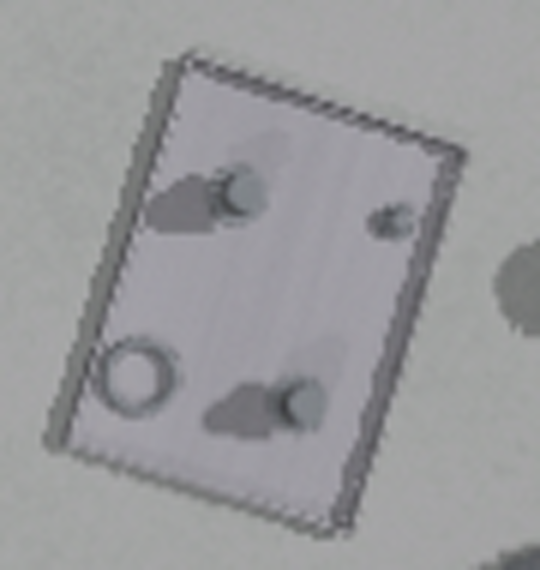

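View pics/t_bal.png

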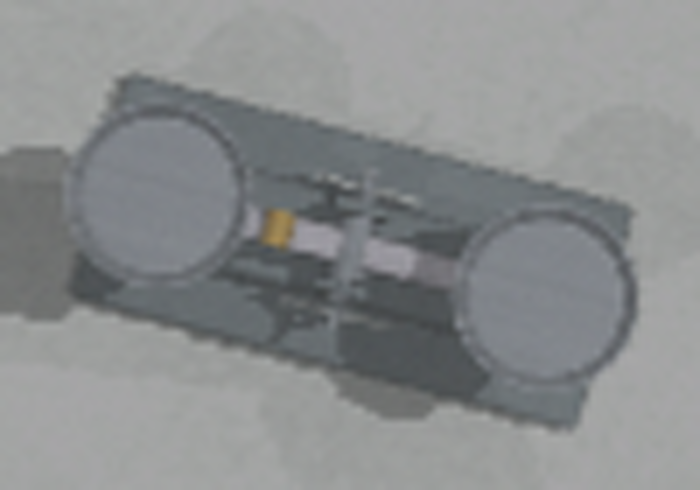

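View pics/t_head.png

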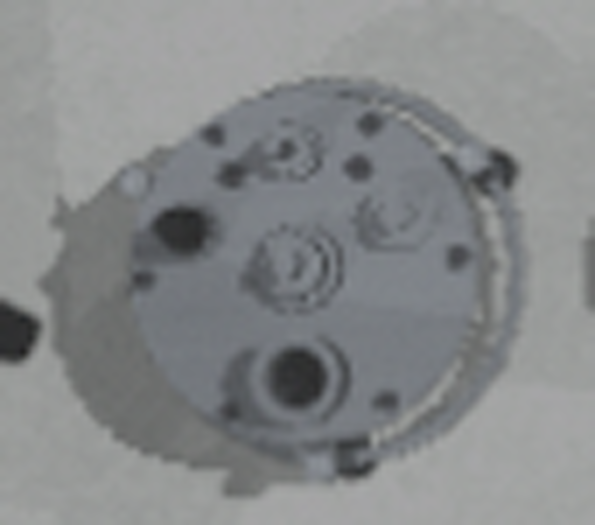

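View pics/s_tray.png

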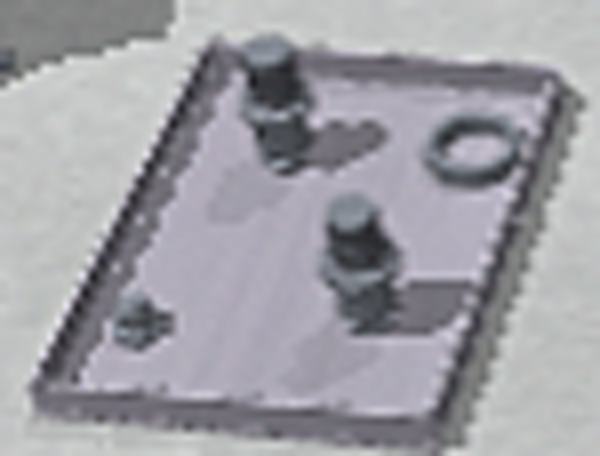

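View pics/s_bal.png

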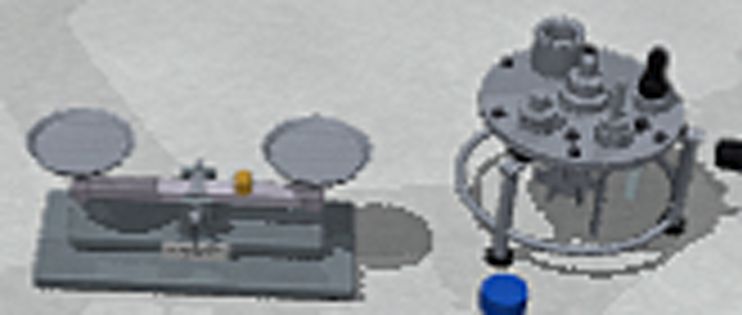

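Both plugs can be seen in the tray. In the top view the knob tops are at about (370.8,227.2) and (380.5,262.2), the pan centres at about (248,233) and (303,247), and the port bore at about (177.5,253.8). I'll turn these into positions.

```bash
python3 - <<'E'
from h import *
t=ctrl.snapshot("top"); c=ctrl.snapshot("scene")
def px(u,v,x0,y0,k): return ((u+.5)/k-.5+x0,(v+.5)/k-.5+y0)
def tri(a,b):
    o1,d1=ray(t,a); o2,d2=ray(c,b)
    d1/=np.linalg.norm(d1); d2/=np.linalg.norm(d2)
    l=np.linalg.lstsq(np.c_[d1,-d2],o2-o1,rcond=None)[0]; p,q=o1+l[0]*d1,o2+l[1]*d2
    return (p+q)/2, np.linalg.norm(p-q)
T=lambda u,v:px(u,v,330,195,6); S=lambda u,v:px(u,v,145,195,8)
for n,a,b in(("far",T(245,194),S(352,213)),("near",T(304,403),S(270,50))):
    print(n,"top@z.065",plane(t,a,.065),"scene",plane(c,b,.065),tri(a,b))
B=lambda u,v:px(u,v,225,205,7); SB=lambda u,v:px(u,v,235,160,4.5)
for n,a,b in(("panL",B(160,194),SB(317,150)),("panR",B(546,295),SB(80,142))):
    print(n,plane(t,a,.108),plane(c,b,.108),tri(a,b))
a,b=px(298,377,135,200,7),SB(559,33)
print("port",plane(t,a,.144),plane(c,b,.144),tri(a,b))
print("plate",plane(t,px(312,262,135,200,7),.11))
# refine: pan ellipse from mask? plate
E
```

```text
far top@z.065 [ 0.55556806 -0.29714177  0.065     ] scene [ 0.55246066 -0.29820676  0.065     ] (array([ 0.55539811, -0.29731549,  0.06732053]), np.float64(0.0012399574193712115))
near top@z.065 [ 0.44284974 -0.33087265  0.065     ] scene [ 0.43603351 -0.33236152  0.065     ] (array([ 0.44285556, -0.3307012 ,  0.0699386 ]), np.float64(0.0017668044628512984))
panL [0.52749818 0.09993491 0.108     ] [0.52314832 0.10033274 0.108     ] (array([0.52729066, 0.09948745, 0.11118404]), np.float64(0.0006050764781510129))
panR [ 0.48614459 -0.07413085  0.108     ] [ 0.48232259 -0.07527932  0.108     ] (array([ 0.48597018, -0.07482079,  0.11058314]), np.float64(0.0017156842960296826))
port [0.45547724 0.3131406  0.144     ] [0.45172296 0.31319257 0.144     ] (array([0.45532073, 0.31215328, 0.14648799]), np.float64(0.0010789058772580832))
plate [0.50721743 0.31486431 0.11      ]
```

```bash
python3 -m pendant '[{"az":-0.0955,"tz":-10},{"az":-0.0955,"tz":-10},{"az":-0.0955,"tz":-10},{"az":-0.0955,"tz":-10}]'; python3 -m pendant '[{"tx":-35,"ty":18},{"tx":-35,"ty":18},{"tx":-35,"ty":18},{"tx":-35,"ty":18},{"tx":-35,"ty":18},{"tx":-35,"ty":18},{"tx":-35,"ty":18},{"tx":-35,"ty":18},{"tx":-35,"ty":18},{"tx":-35,"ty":18},{"tx":-35,"ty":18},{"tx":-35,"ty":18}]'
```

```text
schema error: expected keys ax, ay, az, tx, ty, tz, gripper
schema error: expected keys ax, ay, az, tx, ty, tz, gripper
```

```bash
python3 -m pendant '[{"ax":0,"ay":0,"az":-0.0955,"tx":0,"ty":0,"tz":-10,"gripper":100},{"ax":0,"ay":0,"az":-0.0955,"tx":0,"ty":0,"tz":-10,"gripper":100},{"ax":0,"ay":0,"az":-0.0955,"tx":0,"ty":0,"tz":-10,"gripper":100},{"ax":0,"ay":0,"az":-0.0955,"tx":0,"ty":0,"tz":-10,"gripper":100}]'
```

```text
clock: 0.68
tcp_pos: [0.2428, 0.6028, 0.259]
eef_rot: [0.706, 0.708, -0.0, 0.0]
wrist_force: [0.3, -0.4, 0.9]
finger_gap: 0.997
```

```bash
python3 -m pendant '[{"ax":0,"ay":0,"az":0,"tx":-35,"ty":18,"tz":0,"gripper":60},{"ax":0,"ay":0,"az":0,"tx":-35,"ty":18,"tz":0,"gripper":60},{"ax":0,"ay":0,"az":0,"tx":-35,"ty":18,"tz":0,"gripper":60},{"ax":0,"ay":0,"az":0,"tx":-35,"ty":18,"tz":0,"gripper":60},{"ax":0,"ay":0,"az":0,"tx":-35,"ty":18,"tz":0,"gripper":60},{"ax":0,"ay":0,"az":0,"tx":-35,"ty":18,"tz":0,"gripper":60},{"ax":0,"ay":0,"az":0,"tx":-35,"ty":18,"tz":0,"gripper":60},{"ax":0,"ay":0,"az":0,"tx":-35,"ty":18,"tz":0,"gripper":60},{"ax":0,"ay":0,"az":0,"tx":-35,"ty":18,"tz":0,"gripper":60},{"ax":0,"ay":0,"az":0,"tx":-35,"ty":18,"tz":0,"gripper":60},{"ax":0,"ay":0,"az":0,"tx":-35,"ty":18,"tz":0,"gripper":60},{"ax":0,"ay":0,"az":0,"tx":0,"ty":0,"tz":0,"gripper":60}]'
```

```text
clock: 1.68
tcp_pos: [0.4449, 0.2081, 0.2589]
eef_rot: [0.713, 0.701, -0.001, 0.003]
wrist_force: [0.3, -0.1, -0.1]
finger_gap: 0.601
```

```bash
python3 - <<'E'
from h import *
s=ctrl.snapshot("wrist"); cv2.imwrite("pics/w1.png",s["image"][:,:,::-1])
o=ctrl.get_obs(); print(o["tcp_pos"],o["eef_rot"],s["position"],s["attitude"])
print(proj(s,o["tcp_pos"]),proj(s,[.455,.313,.144]),proj(s,[.527,.0995,.108]))
E
```

```text
[0.4428786  0.21262801 0.25886006] [ 7.11068228e-01  7.03121740e-01 -2.85275673e-04  1.30871587e-03] [0.36028953 0.21107919 0.4243411 ] [0.70388217 0.69327615 0.10636417 0.11227083]
[284.76576178 256.02793204] [399.49279269 207.143549  ] [173.93434204 265.05911834]
```

View pics/w1.png

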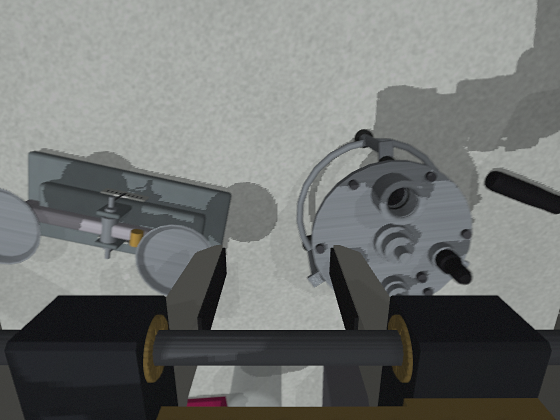

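The wrist view shows the port bore around (400,198), the left pan around (178,260), and the fingers framing the TCP near (285,256). The arm was still settling when this was taken, so I'll retake it and measure.

```bash
python3 - <<'E'
from h import *
for i in range(4): s=ctrl.snapshot("wrist")
o=ctrl.get_obs(); print(o["tcp_pos"],o["eef_rot"],s["position"])
crop(s,360,160,450,230,8,"w2p.png"); crop(s,120,210,230,310,6,"w2l.png")
print(proj(s,o["tcp_pos"]),proj(s,[.4555,.313,.144]),proj(s,[.527,.0995,.108]))
np.save("w2.npy",s,allow_pickle=True)
E
```

```text
[0.43966299 0.2194469  0.25865863] [ 7.06317949e-01  7.07894563e-01  1.39832394e-04 -4.73044228e-04] [0.35584756 0.21940867 0.42446082]
[277.23457817 259.13629662] [384.79000729 215.34760983] [161.06204131 268.85698854]
```

View pics/w2p.png

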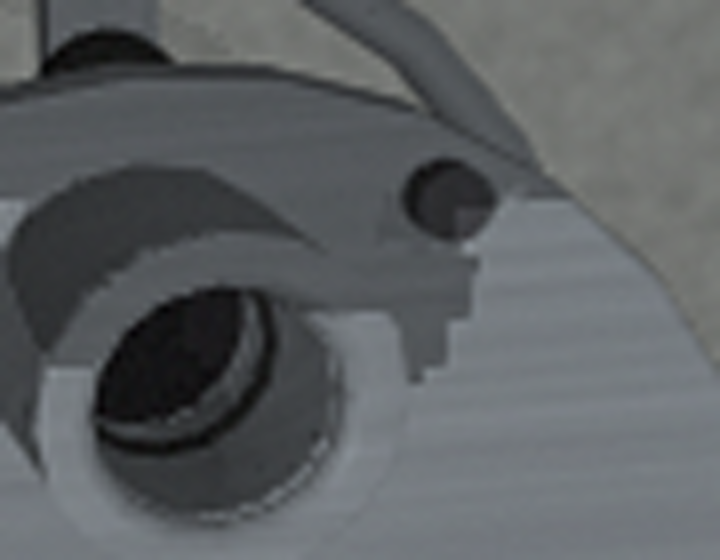

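View pics/w2l.png

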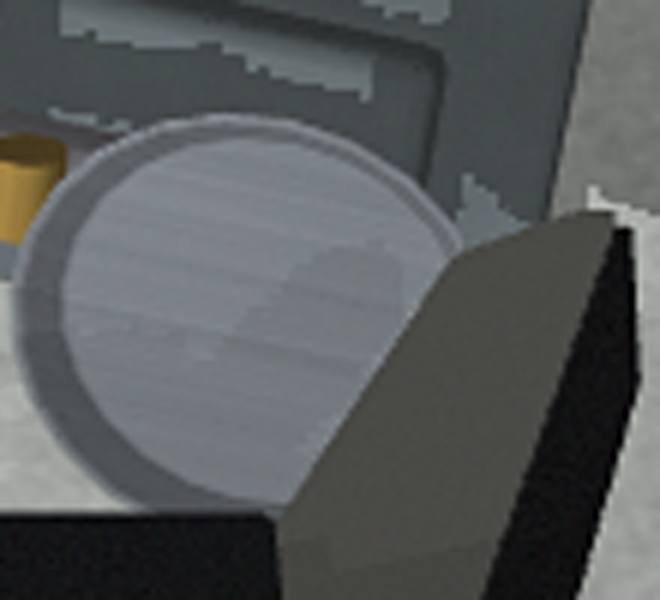

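```bash
python3 - <<'E'
from h import *
s=np.load("w2.npy",allow_pickle=True).item()
px=lambda u,v,x0,y0,k:((u+.5)/k-.5+x0,(v+.5)/k-.5+y0)
for uv in((220,400),):print("port bore",plane(s,px(*uv,360,160,8),.143))
c=px(224,418,360,160,8);print("boss",plane(s,c,.144))
# pan left rim: outer rim left x=15,top y=113 
for uv,n in (((15,300),"L"),((240,113),"T")):print(n,plane(s,px(*uv,120,210,6),.108))
for th in range(0,360,30):
    a=np.deg2rad(th);P=[.4515+.0425*0,0,0]
E
```

```text
port bore [0.45052796 0.31480046 0.143     ]
boss [0.45224902 0.31509621 0.144     ]
L [0.51643877 0.06063456 0.108     ]
T [0.48214431 0.1026314  0.108     ]
```

```bash
python3 -m pendant '[{"ax":0,"ay":0,"az":0,"tx":-40,"ty":9,"tz":0,"gripper":60},{"ax":0,"ay":0,"az":0,"tx":-40,"ty":9,"tz":0,"gripper":60},{"ax":0,"ay":0,"az":0,"tx":-40,"ty":9,"tz":0,"gripper":60},{"ax":0,"ay":0,"az":0,"tx":-40,"ty":9,"tz":0,"gripper":60},{"ax":0,"ay":0,"az":0,"tx":-40,"ty":9,"tz":0,"gripper":60},{"ax":0,"ay":0,"az":0,"tx":-40,"ty":9,"tz":0,"gripper":60},{"ax":0,"ay":0,"az":0,"tx":-40,"ty":9,"tz":0,"gripper":60},{"ax":0,"ay":0,"az":0,"tx":-40,"ty":9,"tz":0,"gripper":60},{"ax":0,"ay":0,"az":0,"tx":-40,"ty":9,"tz":0,"gripper":60},{"ax":0,"ay":0,"az":0,"tx":-40,"ty":9,"tz":0,"gripper":60},{"ax":0,"ay":0,"az":0,"tx":-40,"ty":9,"tz":0,"gripper":60},{"ax":0,"ay":0,"az":0,"tx":-40,"ty":9,"tz":0,"gripper":60}]'; python3 -m pendant '[{"ax":0,"ay":0,"az":0,"tx":-30,"ty":4,"tz":30,"gripper":60},{"ax":0,"ay":0,"az":0,"tx":0,"ty":0,"tz":40,"gripper":60},{"ax":0,"ay":0,"az":0,"tx":0,"ty":0,"tz":0,"gripper":60},{"ax":0,"ay":0,"az":0,"tx":0,"ty":0,"tz":0,"gripper":60},{"ax":0,"ay":0,"az":0,"tx":0,"ty":0,"tz":0,"gripper":60}]'
cat > w.py <<'E'
import sys
from h import *
s=ctrl.snapshot("wrist"); o=ctrl.get_obs(); n=sys.argv[1]
cv2.imwrite(f"pics/{n}.png",s["image"][:,:,::-1]); np.save(n+".npy",s,allow_pickle=True)
print(o["clock"],o["tcp_pos"],o["eef_rot"],o["wrist_force"],o["finger_gap"])
E
python3 w.py w3
```

```text
clock: 2.93
tcp_pos: [0.5494, -0.2619, 0.2586]
eef_rot: [0.706, 0.708, 0.001, -0.0]
wrist_force: [0.6, -0.4, -0.4]
finger_gap: 0.602
clock: 3.35
tcp_pos: [0.554, -0.2894, 0.1908]
eef_rot: [0.706, 0.708, 0.001, 0.001]
wrist_force: [0.5, -0.0, 0.1]
finger_gap: 0.6
3.4 [ 0.55433119 -0.28985392  0.1917621 ] [0.70601682 0.70819189 0.00122282 0.00173016] [-0.19440085 -0.84639963  0.77218677] 0.6014703392535926
```

View pics/w3.png

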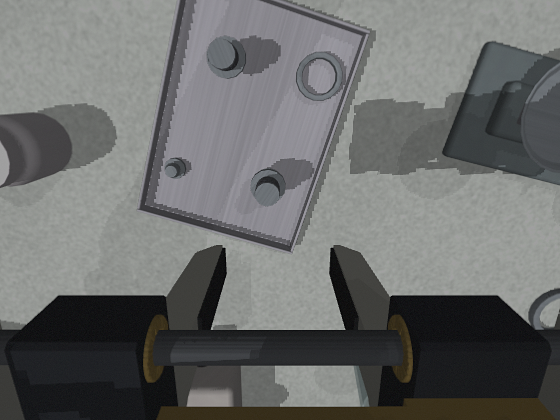

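The wrist view shows the far plug's knob top at about (267,187) and the near one's at (223,54). I'll compute both positions at the knob-top height.

```bash
python3 - <<'E'
from h import *
s=np.load("w3.npy",allow_pickle=True).item()
crop(s,245,160,295,210,10,"w3a.png")
print(plane(s,(267,187),.065),plane(s,(223,54),.065),proj(s,[.5543,-.2899,.1918]))
E
```

```text
[ 0.54745509 -0.2979464   0.065     ] [ 0.43963351 -0.33182076  0.065     ] [275.29301542 260.99363146]
```

View pics/w3a.png

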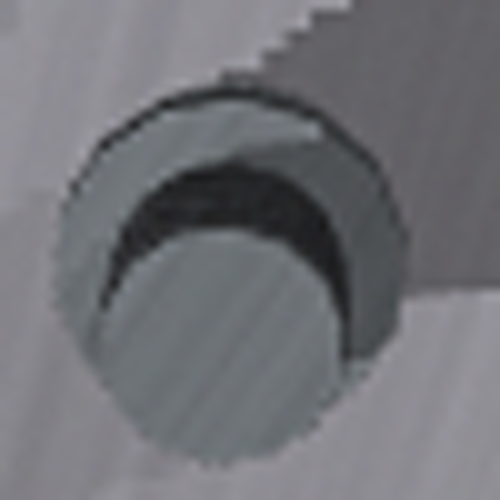

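```bash
python3 - <<'E'
from h import *
s=np.load("w3.npy",allow_pickle=True).item()
print(plane(s,(266.7,194.2),.065))
E
```

```text
[ 0.55405074 -0.29825246  0.065     ]
```

```bash
python3 -m pendant '[{"ax":0,"ay":0,"az":0,"tx":-8,"ty":0,"tz":30,"gripper":60},{"ax":0,"ay":0,"az":0,"tx":0,"ty":0,"tz":40,"gripper":60},{"ax":0,"ay":0,"az":0,"tx":0,"ty":0,"tz":40,"gripper":60},{"ax":0,"ay":0,"az":0,"tx":0,"ty":0,"tz":22,"gripper":60},{"ax":0,"ay":0,"az":0,"tx":0,"ty":0,"tz":10,"gripper":60},{"ax":0,"ay":0,"az":0,"tx":0,"ty":0,"tz":0,"gripper":60},{"ax":0,"ay":0,"az":0,"tx":0,"ty":0,"tz":0,"gripper":60}]'; python3 w.py w4
```

```text
clock: 3.98
tcp_pos: [0.554, -0.2998, 0.0495]
eef_rot: [0.707, 0.707, 0.001, 0.002]
wrist_force: [0.2, -0.6, -0.2]
finger_gap: 0.601
4.0333 [ 0.55427403 -0.30023251  0.05016622] [0.7070697  0.70713856 0.00087034 0.00259635] [0.76417105 0.53068791 0.09966754] 0.5980134230913061
```

View pics/w4.png

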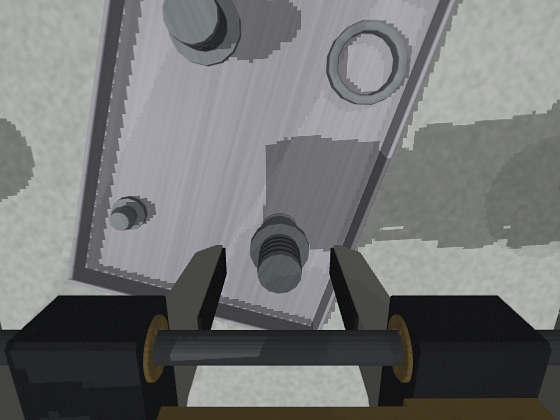

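```bash
python3 - <<'E'
from h import *
s=np.load("w4.npy",allow_pickle=True).item()
crop(s,225,205,335,315,6,"w4a.png")
print(proj(s,[.5543,-.3002,.065]),plane(s,(279,271),.065))
E
```

```text
[275.1875542  274.69354976] [ 0.5522539  -0.29832362  0.065     ]
```

View pics/w4a.png

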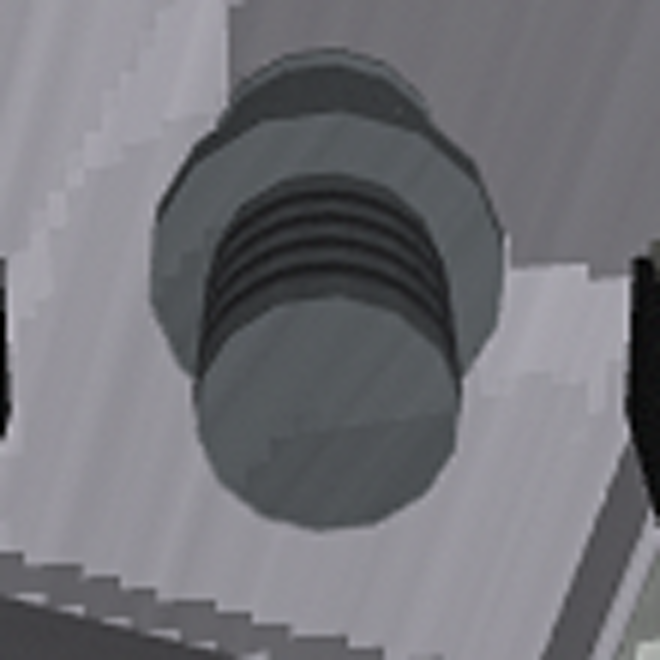

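```bash
python3 -m pendant '[{"ax":0,"ay":0,"az":0,"tx":1,"ty":0,"tz":7.5,"gripper":60},{"ax":0,"ay":0,"az":0,"tx":0,"ty":0,"tz":0,"gripper":40},{"ax":0,"ay":0,"az":0,"tx":0,"ty":0,"tz":0,"gripper":20},{"ax":0,"ay":0,"az":0,"tx":0,"ty":0,"tz":0,"gripper":10},{"ax":0,"ay":0,"az":0,"tx":0,"ty":0,"tz":0,"gripper":0},{"ax":0,"ay":0,"az":0,"tx":0,"ty":0,"tz":0,"gripper":0},{"ax":0,"ay":0,"az":0,"tx":0,"ty":0,"tz":0,"gripper":0},{"ax":0,"ay":0,"az":0,"tx":0,"ty":0,"tz":0,"gripper":0}]' 30; python3 w.py w5
```

```text
clock: 4.7
tcp_pos: [0.5521, -0.2988, 0.04]
eef_rot: [0.707, 0.707, -0.0, 0.0]
wrist_force: [-1.0, -0.5, 0.1]
finger_gap: 0.231
4.75 [ 0.55204903 -0.2987764   0.0399756 ] [ 7.07407821e-01  7.06805600e-01 -2.61859499e-05  1.30992670e-04] [ 0.08739471 -0.13037577  1.86428533] 0.2299547147847309
```

View pics/w5.png

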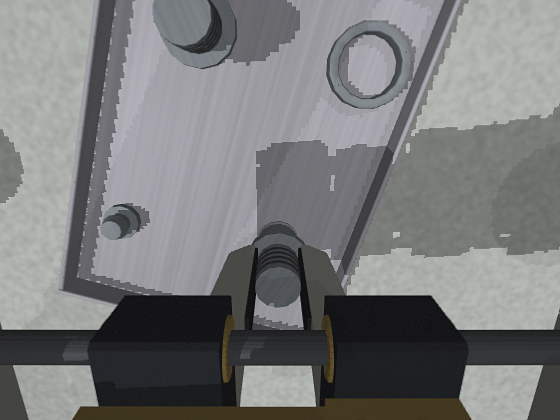

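```bash
python3 -m pendant '[{"ax":0,"ay":0,"az":0,"tx":0,"ty":0,"tz":-15,"gripper":0},{"ax":0,"ay":0,"az":0,"tx":0,"ty":0,"tz":-35,"gripper":0},{"ax":0,"ay":0,"az":0,"tx":0,"ty":0,"tz":-40,"gripper":0},{"ax":0,"ay":0,"az":0,"tx":0,"ty":0,"tz":-40,"gripper":0},{"ax":0,"ay":0,"az":0,"tx":10,"ty":0,"tz":-35,"gripper":0},{"ax":0,"ay":0,"az":0,"tx":30,"ty":0,"tz":-20,"gripper":0},{"ax":0,"ay":0,"az":0,"tx":40,"ty":-3,"tz":0,"gripper":0},{"ax":0,"ay":0,"az":0,"tx":40,"ty":-3,"tz":0,"gripper":0},{"ax":0,"ay":0,"az":0,"tx":40,"ty":-3,"tz":0,"gripper":0},{"ax":0,"ay":0,"az":0,"tx":40,"ty":-3,"tz":0,"gripper":0}]'; python3 -m pendant '[{"ax":0,"ay":0,"az":0,"tx":40,"ty":-3,"tz":0,"gripper":0},{"ax":0,"ay":0,"az":0,"tx":40,"ty":-3,"tz":0,"gripper":0},{"ax":0,"ay":0,"az":0,"tx":40,"ty":-3,"tz":0,"gripper":0},{"ax":0,"ay":0,"az":0,"tx":40,"ty":-3,"tz":0,"gripper":0},{"ax":0,"ay":0,"az":0,"tx":30,"ty":-3,"tz":0,"gripper":0},{"ax":0,"ay":0,"az":0,"tx":10,"ty":0,"tz":0,"gripper":0},{"ax":0,"ay":0,"az":0,"tx":0,"ty":0,"tz":0,"gripper":0},{"ax":0,"ay":0,"az":0,"tx":0,"ty":0,"tz":0,"gripper":0},{"ax":0,"ay":0,"az":0,"tx":0,"ty":0,"tz":0,"gripper":0},{"ax":0,"ay":0,"az":0,"tx":0,"ty":0,"tz":0,"gripper":0}]'; python3 w.py w6
```

```text
clock: 5.58
tcp_pos: [0.5391, -0.0967, 0.2245]
eef_rot: [0.708, 0.707, -0.0, -0.001]
wrist_force: [0.7, 0.1, -2.4]
finger_gap: 0.23
clock: 6.42
tcp_pos: [0.5256, 0.0984, 0.2247]
eef_rot: [0.709, 0.705, -0.001, 0.001]
wrist_force: [0.3, 0.4, -2.2]
finger_gap: 0.232
6.4667 [0.52554946 0.09875707 0.22473879] [ 7.08870469e-01  7.05338386e-01 -5.24709344e-04  3.79688055e-04] [ 0.66253336 -0.0863491  -1.80875899] 0.22936193809894814
```

View pics/w6.png

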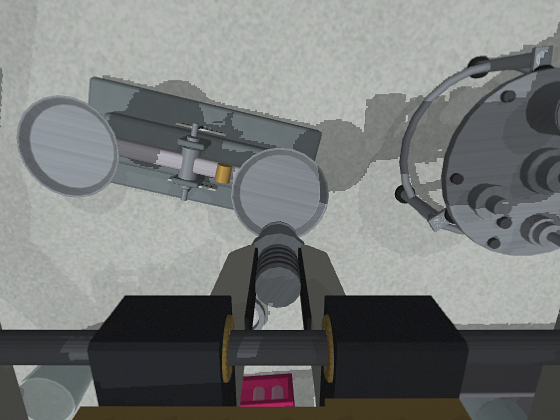

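The plug hangs at (279,275) in line with the left pan, which is centred near (281,193) in pixels. The camera's tilt explains the row offset. Now I'll lower it.

```bash
python3 -m pendant '[{"ax":0,"ay":0,"az":0,"tx":0,"ty":0,"tz":25,"gripper":0},{"ax":0,"ay":0,"az":0,"tx":0,"ty":0,"tz":25,"gripper":0},{"ax":0,"ay":0,"az":0,"tx":0,"ty":0,"tz":15,"gripper":0},{"ax":0,"ay":0,"az":0,"tx":0,"ty":0,"tz":10,"gripper":0},{"ax":0,"ay":0,"az":0,"tx":0,"ty":0,"tz":3,"gripper":0},{"ax":0,"ay":0,"az":0,"tx":0,"ty":0,"tz":0,"gripper":0},{"ax":0,"ay":0,"az":0,"tx":0,"ty":0,"tz":0,"gripper":0},{"ax":0,"ay":0,"az":0,"tx":0,"ty":0,"tz":0,"gripper":0}]'; python3 w.py w7
```

```text
clock: 7.13
tcp_pos: [0.5263, 0.1014, 0.148]
eef_rot: [0.707, 0.707, 0.001, 0.001]
wrist_force: [0.5, 0.8, -1.8]
finger_gap: 0.232
7.1833 [0.52616776 0.10146072 0.1479293 ] [7.07448398e-01 7.06763965e-01 1.01466218e-03 6.57672657e-04] [ 0.1597034  -0.33126158 -2.26832304] 0.2323131850332843
```

View pics/w7.png

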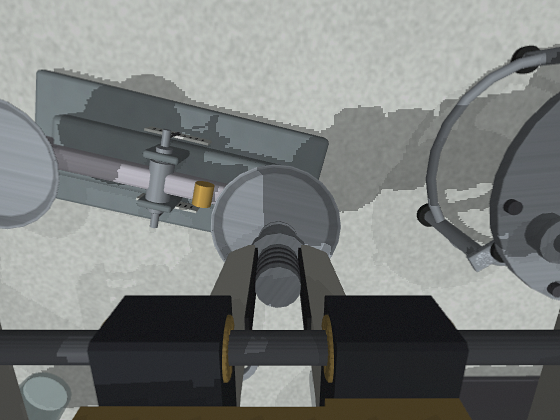

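```bash
python3 -m pendant '[{"ax":0,"ay":0,"az":0,"tx":0,"ty":0,"tz":4,"gripper":0},{"ax":0,"ay":0,"az":0,"tx":0,"ty":0,"tz":3,"gripper":0},{"ax":0,"ay":0,"az":0,"tx":0,"ty":0,"tz":2,"gripper":0},{"ax":0,"ay":0,"az":0,"tx":0,"ty":0,"tz":2,"gripper":0},{"ax":0,"ay":0,"az":0,"tx":0,"ty":0,"tz":2,"gripper":0},{"ax":0,"ay":0,"az":0,"tx":0,"ty":0,"tz":2,"gripper":0},{"ax":0,"ay":0,"az":0,"tx":0,"ty":0,"tz":1,"gripper":0},{"ax":0,"ay":0,"az":0,"tx":0,"ty":0,"tz":1,"gripper":0},{"ax":0,"ay":0,"az":0,"tx":0,"ty":0,"tz":0,"gripper":0},{"ax":0,"ay":0,"az":0,"tx":0,"ty":0,"tz":0,"gripper":0}]'; python3 w.py w8
```

```text
clock: 8.02
tcp_pos: [0.5253, 0.1013, 0.1298]
eef_rot: [0.707, 0.707, -0.0, -0.0]
wrist_force: [-0.5, 0.9, -2.1]
finger_gap: 0.229
8.0667 [0.52529847 0.10136732 0.12985225] [ 7.07380871e-01  7.06832585e-01 -2.87106895e-05  8.52681649e-06] [-0.06939615  1.04495621 -2.86613039] 0.23037730435188683
```

View pics/w8.png

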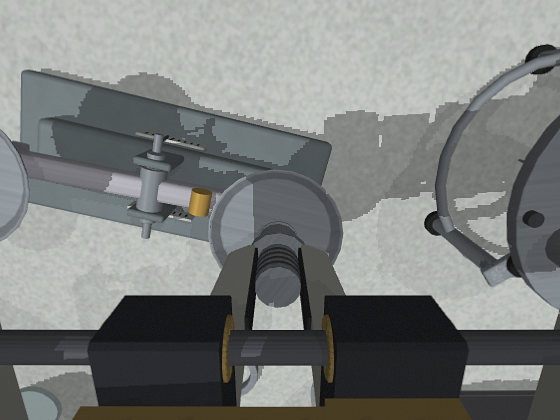

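```bash
python3 -m pendant '[{"ax":0,"ay":0,"az":0,"tx":0,"ty":0,"tz":1,"gripper":0},{"ax":0,"ay":0,"az":0,"tx":0,"ty":0,"tz":1,"gripper":0},{"ax":0,"ay":0,"az":0,"tx":0,"ty":0,"tz":0,"gripper":0},{"ax":0,"ay":0,"az":0,"tx":0,"ty":0,"tz":0,"gripper":0}]'; python3 -m pendant '[{"ax":0,"ay":0,"az":0,"tx":0,"ty":0,"tz":1,"gripper":0},{"ax":0,"ay":0,"az":0,"tx":0,"ty":0,"tz":0,"gripper":0},{"ax":0,"ay":0,"az":0,"tx":0,"ty":0,"tz":0,"gripper":0}]';python3 - <<'E'
from h import *
s=ctrl.snapshot("scene"); crop(s,235,130,400,230,4.5,"s9.png"); print(ctrl.get_obs()["wrist_force"])
E
```

```text
clock: 8.4
tcp_pos: [0.5253, 0.1014, 0.1278]
eef_rot: [0.707, 0.707, -0.0, 0.0]
wrist_force: [-0.2, 0.2, -1.8]
finger_gap: 0.233
clock: 8.65
tcp_pos: [0.5254, 0.1014, 0.1269]
eef_rot: [0.707, 0.707, 0.0, 0.0]
wrist_force: [-0.5, 0.1, -1.3]
finger_gap: 0.227
[-0.23907484  0.69779     0.0390932 ]
```

View pics/s9.png

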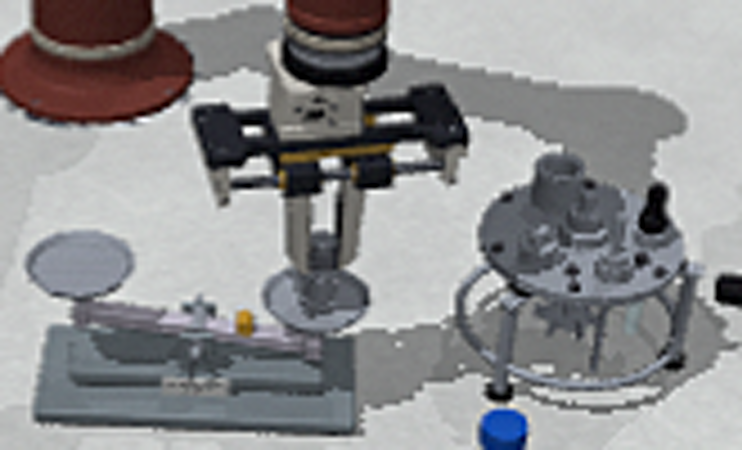

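The left pan has dropped, the plug stands on it at about (322,285) in the crop, and the wrist force is near 0. I'll release.

```bash
python3 -m pendant '[{"ax":0,"ay":0,"az":0,"tx":0,"ty":0,"tz":0,"gripper":25},{"ax":0,"ay":0,"az":0,"tx":0,"ty":0,"tz":0,"gripper":30},{"ax":0,"ay":0,"az":0,"tx":0,"ty":0,"tz":0,"gripper":45},{"ax":0,"ay":0,"az":0,"tx":0,"ty":0,"tz":0,"gripper":60},{"ax":0,"ay":0,"az":0,"tx":0,"ty":0,"tz":0,"gripper":60},{"ax":0,"ay":0,"az":0,"tx":0,"ty":0,"tz":-10,"gripper":60},{"ax":0,"ay":0,"az":0,"tx":0,"ty":0,"tz":-20,"gripper":60},{"ax":0,"ay":0,"az":0,"tx":0,"ty":0,"tz":-30,"gripper":60},{"ax":0,"ay":0,"az":0,"tx":0,"ty":0,"tz":-35,"gripper":60},{"ax":0,"ay":0,"az":0,"tx":0,"ty":0,"tz":-20,"gripper":60}]'; python3 w.py w10
```

```text
clock: 9.53
tcp_pos: [0.5267, 0.1016, 0.246]
eef_rot: [0.707, 0.707, 0.002, 0.001]
wrist_force: [0.7, -0.5, 0.4]
finger_gap: 0.599
9.5833 [0.52870607 0.10195358 0.24923028] [0.70744317 0.70674309 0.00523898 0.00330352] [ 1.52770466 -0.07330651  1.83921454] 0.5996670023512072
```

View pics/w10.png

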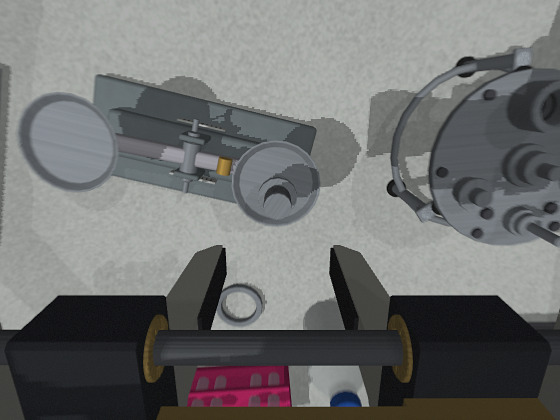

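The plug stands upright on the left pan at (277,200). Next, the other plug.

```bash
python3 -m pendant '[{"ax":0,"ay":0,"az":0,"tx":-35,"ty":-7,"tz":0,"gripper":60},{"ax":0,"ay":0,"az":0,"tx":-40,"ty":-8,"tz":0,"gripper":60},{"ax":0,"ay":0,"az":0,"tx":-40,"ty":-8,"tz":0,"gripper":60},{"ax":0,"ay":0,"az":0,"tx":-40,"ty":-8,"tz":0,"gripper":60},{"ax":0,"ay":0,"az":0,"tx":-40,"ty":-8,"tz":0,"gripper":60},{"ax":0,"ay":0,"az":0,"tx":-40,"ty":-8,"tz":0,"gripper":60},{"ax":0,"ay":0,"az":0,"tx":-40,"ty":-8,"tz":0,"gripper":60},{"ax":0,"ay":0,"az":0,"tx":-40,"ty":-8,"tz":0,"gripper":60},{"ax":0,"ay":0,"az":0,"tx":-40,"ty":-8,"tz":0,"gripper":60},{"ax":0,"ay":0,"az":0,"tx":-40,"ty":-8,"tz":20,"gripper":60},{"ax":0,"ay":0,"az":0,"tx":-30,"ty":-6,"tz":30,"gripper":60},{"ax":0,"ay":0,"az":0,"tx":-8,"ty":-2,"tz":30,"gripper":60}]'; python3 -m pendant '[{"ax":0,"ay":0,"az":0,"tx":0,"ty":0,"tz":40,"gripper":60},{"ax":0,"ay":0,"az":0,"tx":0,"ty":0,"tz":35,"gripper":60},{"ax":0,"ay":0,"az":0,"tx":0,"ty":0,"tz":20,"gripper":60},{"ax":0,"ay":0,"az":0,"tx":0,"ty":0,"tz":10,"gripper":60},{"ax":0,"ay":0,"az":0,"tx":0,"ty":0,"tz":0,"gripper":60},{"ax":0,"ay":0,"az":0,"tx":0,"ty":0,"tz":0,"gripper":60},{"ax":0,"ay":0,"az":0,"tx":0,"ty":0,"tz":0,"gripper":60},{"ax":0,"ay":0,"az":0,"tx":0,"ty":0,"tz":0,"gripper":60}]'; python3 w.py w11
```

```text
clock: 10.58
tcp_pos: [0.4369, -0.3349, 0.1652]
eef_rot: [0.71, 0.704, -0.002, 0.004]
wrist_force: [0.2, -1.0, -0.1]
finger_gap: 0.596
clock: 11.25
tcp_pos: [0.44, -0.3282, 0.0612]
eef_rot: [0.707, 0.707, 0.0, 0.002]
wrist_force: [1.2, 0.3, 0.3]
finger_gap: 0.597
11.3 [ 0.43980693 -0.32807117  0.06102486] [7.07309885e-01 7.06901547e-01 2.63275999e-04 1.69129132e-03] [-0.07035276 -0.06626615 -0.17064509] 0.5999444522175823
```

View pics/w11.png

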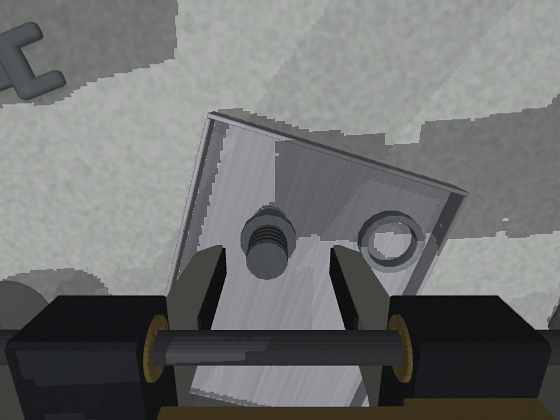

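```bash
python3 - <<'E'
from h import *
s=np.load("w11.npy",allow_pickle=True).item()
crop(s,215,195,325,305,6,"w11a.png")
print(proj(s,[.4398,-.3281,.065]),plane(s,(267,261),.065))
E
```

```text
[276.47146549 262.6836252 ] [ 0.4388213 -0.3330634  0.065    ]
```

View pics/w11a.png

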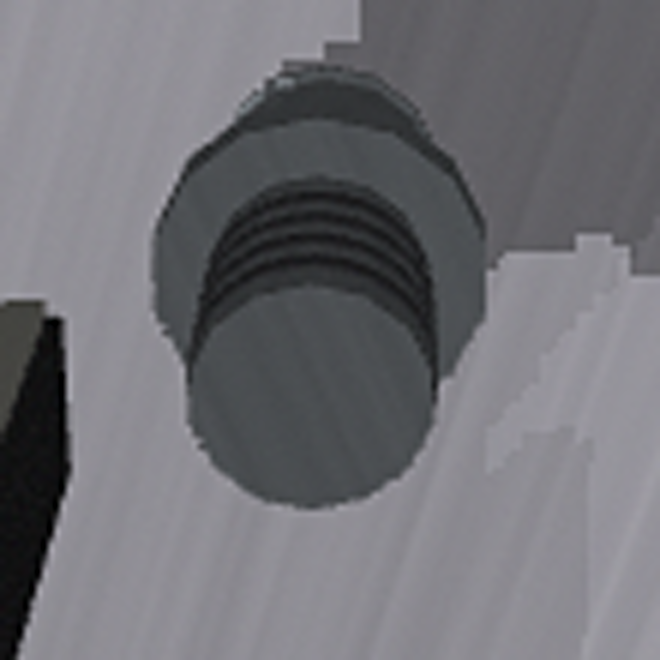

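```bash
python3 -m pendant '[{"ax":0,"ay":0,"az":0,"tx":-5,"ty":-1,"tz":8,"gripper":60},{"ax":0,"ay":0,"az":0,"tx":0,"ty":0,"tz":8,"gripper":60},{"ax":0,"ay":0,"az":0,"tx":0,"ty":0,"tz":3,"gripper":60},{"ax":0,"ay":0,"az":0,"tx":0,"ty":0,"tz":0,"gripper":60},{"ax":0,"ay":0,"az":0,"tx":0,"ty":0,"tz":0,"gripper":45},{"ax":0,"ay":0,"az":0,"tx":0,"ty":0,"tz":0,"gripper":30},{"ax":0,"ay":0,"az":0,"tx":0,"ty":0,"tz":0,"gripper":15},{"ax":0,"ay":0,"az":0,"tx":0,"ty":0,"tz":0,"gripper":0},{"ax":0,"ay":0,"az":0,"tx":0,"ty":0,"tz":0,"gripper":0},{"ax":0,"ay":0,"az":0,"tx":0,"ty":0,"tz":0,"gripper":0},{"ax":0,"ay":0,"az":0,"tx":0,"ty":0,"tz":0,"gripper":0}]' 30; python3 w.py w12
```

```text
clock: 12.22
tcp_pos: [0.4379, -0.3325, 0.0405]
eef_rot: [0.707, 0.707, -0.0, 0.0]
wrist_force: [-0.5, -0.1, 0.1]
finger_gap: 0.228
12.2667 [ 0.43790028 -0.33253715  0.04045589] [ 7.07388356e-01  7.06825061e-01 -2.00714265e-05  2.13305504e-04] [0.13273314 0.31097427 0.3867782 ] 0.23065992504336844
```

View pics/w12.png

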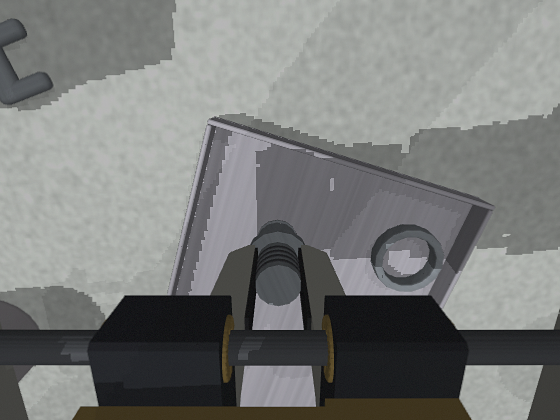

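```bash
python3 -m pendant '[{"ax":0,"ay":0,"az":0,"tx":0,"ty":0,"tz":-15,"gripper":0},{"ax":0,"ay":0,"az":0,"tx":0,"ty":0,"tz":-35,"gripper":0},{"ax":0,"ay":0,"az":0,"tx":0,"ty":0,"tz":-40,"gripper":0},{"ax":0,"ay":0,"az":0,"tx":0,"ty":0,"tz":-40,"gripper":0},{"ax":0,"ay":0,"az":0,"tx":10,"ty":2,"tz":-35,"gripper":0},{"ax":0,"ay":0,"az":0,"tx":30,"ty":4,"tz":-20,"gripper":0},{"ax":0,"ay":0,"az":0,"tx":40,"ty":8,"tz":0,"gripper":0},{"ax":0,"ay":0,"az":0,"tx":40,"ty":8,"tz":0,"gripper":0},{"ax":0,"ay":0,"az":0,"tx":40,"ty":8,"tz":0,"gripper":0},{"ax":0,"ay":0,"az":0,"tx":40,"ty":8,"tz":0,"gripper":0},{"ax":0,"ay":0,"az":0,"tx":40,"ty":6,"tz":0,"gripper":0},{"ax":0,"ay":0,"az":0,"tx":20,"ty":2,"tz":0,"gripper":0}]'; python3 -m pendant '[{"ax":0,"ay":0,"az":0,"tx":0,"ty":0,"tz":0,"gripper":0},{"ax":0,"ay":0,"az":0,"tx":0,"ty":0,"tz":0,"gripper":0},{"ax":0,"ay":0,"az":0,"tx":0,"ty":0,"tz":0,"gripper":0},{"ax":0,"ay":0,"az":0,"tx":0,"ty":0,"tz":0,"gripper":0}]'; python3 w.py w13
```

```text
clock: 13.27
tcp_pos: [0.4842, -0.0658, 0.225]
eef_rot: [0.705, 0.709, 0.001, -0.002]
wrist_force: [0.8, 0.2, -1.6]
finger_gap: 0.228
clock: 13.6
tcp_pos: [0.4835, -0.0745, 0.2252]
eef_rot: [0.709, 0.706, -0.001, 0.0]
wrist_force: [0.3, -0.9, -1.5]
finger_gap: 0.23
13.65 [ 0.483573   -0.07444126  0.22522524] [ 7.08644129e-01  7.05565898e-01 -4.84913748e-04  1.65021189e-04] [-0.22959021  0.13931936 -1.31414346] 0.23199903643268427
```

View pics/w13.png

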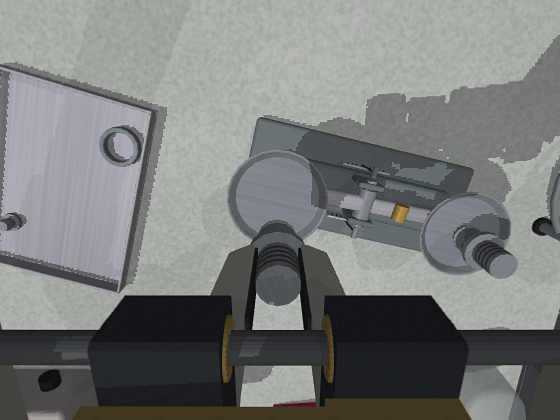

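```bash
python3 -m pendant '[{"ax":0,"ay":0,"az":0,"tx":0,"ty":0,"tz":25,"gripper":0},{"ax":0,"ay":0,"az":0,"tx":0,"ty":0,"tz":22,"gripper":0},{"ax":0,"ay":0,"az":0,"tx":0,"ty":0,"tz":12,"gripper":0},{"ax":0,"ay":0,"az":0,"tx":0,"ty":0,"tz":5,"gripper":0},{"ax":0,"ay":0,"az":0,"tx":0,"ty":0,"tz":3,"gripper":0},{"ax":0,"ay":0,"az":0,"tx":0,"ty":0,"tz":0,"gripper":0},{"ax":0,"ay":0,"az":0,"tx":0,"ty":0,"tz":0,"gripper":0},{"ax":0,"ay":0,"az":0,"tx":0,"ty":0,"tz":0,"gripper":0}]'; python3 w.py w14;  python3 - <<'E'
from h import *
s=ctrl.snapshot("scene"); crop(s,235,130,400,230,4.5,"s14.png")
E
```

```text
clock: 14.32
tcp_pos: [0.4847, -0.0728, 0.1592]
eef_rot: [0.708, 0.707, 0.001, 0.001]
wrist_force: [-0.2, -0.4, -0.3]
finger_gap: 0.225
14.3667 [ 0.48463036 -0.07264066  0.15913958] [7.07433697e-01 7.06779076e-01 5.68870923e-04 7.59779374e-04] [-0.69412083 -0.03548247 -0.88684708] 0.22690587879980972
```

View pics/s14.png

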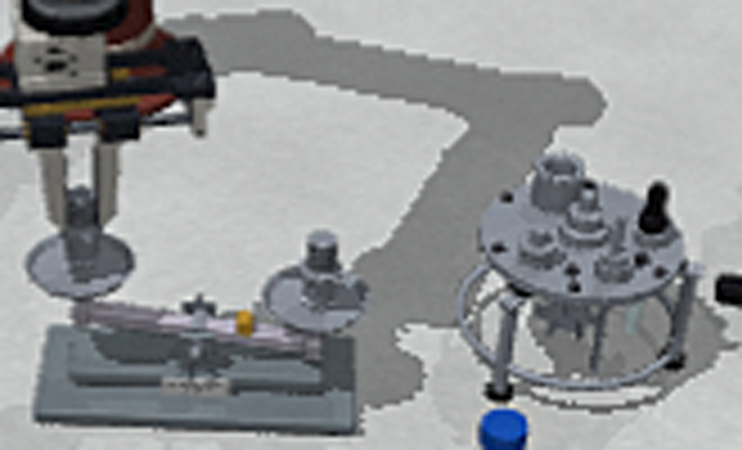

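View pics/w14.png

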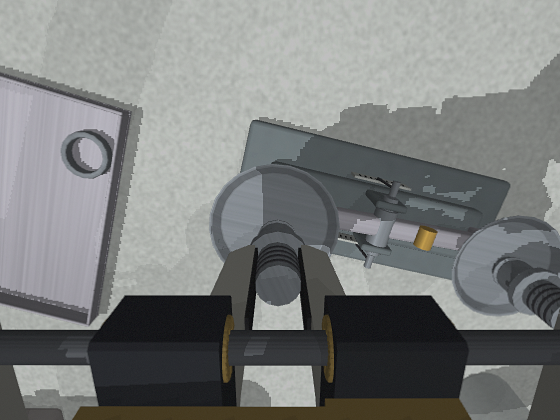

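The nose is over the middle of the raised right pan. I'll lower it in small steps and watch the force.

```bash
python3 -m pendant '[{"ax":0,"ay":0,"az":0,"tx":0,"ty":0,"tz":2,"gripper":0},{"ax":0,"ay":0,"az":0,"tx":0,"ty":0,"tz":2,"gripper":0},{"ax":0,"ay":0,"az":0,"tx":0,"ty":0,"tz":1,"gripper":0},{"ax":0,"ay":0,"az":0,"tx":0,"ty":0,"tz":0,"gripper":0},{"ax":0,"ay":0,"az":0,"tx":0,"ty":0,"tz":0,"gripper":0}]'; python3 -m pendant '[{"ax":0,"ay":0,"az":0,"tx":0,"ty":0,"tz":1,"gripper":0},{"ax":0,"ay":0,"az":0,"tx":0,"ty":0,"tz":1,"gripper":0},{"ax":0,"ay":0,"az":0,"tx":0,"ty":0,"tz":0,"gripper":0},{"ax":0,"ay":0,"az":0,"tx":0,"ty":0,"tz":0,"gripper":0}]';python3 -m pendant '[{"ax":0,"ay":0,"az":0,"tx":0,"ty":0,"tz":1,"gripper":0},{"ax":0,"ay":0,"az":0,"tx":0,"ty":0,"tz":0,"gripper":0},{"ax":0,"ay":0,"az":0,"tx":0,"ty":0,"tz":0,"gripper":0}]'
```

```text
clock: 14.83
tcp_pos: [0.4839, -0.0724, 0.1532]
eef_rot: [0.707, 0.707, -0.0, -0.0]
wrist_force: [-0.0, 0.0, -1.7]
finger_gap: 0.231
clock: 15.17
tcp_pos: [0.4841, -0.0725, 0.1514]
eef_rot: [0.707, 0.707, 0.0, 0.0]
wrist_force: [-0.1, 0.5, -0.7]
finger_gap: 0.226
clock: 15.42
tcp_pos: [0.4841, -0.0725, 0.1504]
eef_rot: [0.707, 0.707, 0.0, 0.0]
wrist_force: [0.2, -0.1, 1.1]
finger_gap: 0.232
```

```bash
python3 - <<'E'
from h import *
for i in range(3): s=ctrl.snapshot("scene"); print(ctrl.get_obs()["wrist_force"])
crop(s,235,130,400,230,4.5,"s15.png")
E
```

```text
[0.2454262  0.63690078 0.36924181]
[-0.8725038   0.04622962  0.52953508]
[-0.41601407  0.40424928  0.97170149]
```

View pics/s15.png

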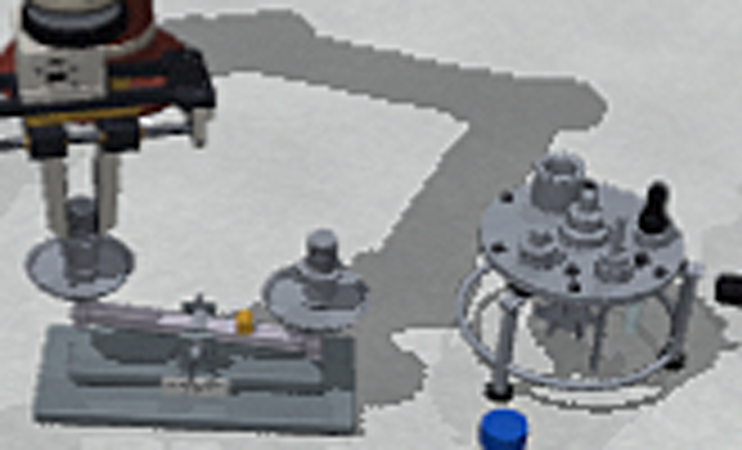

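```bash
python3 -m pendant '[{"ax":0,"ay":0,"az":0,"tx":0,"ty":0,"tz":-0.5,"gripper":25},{"ax":0,"ay":0,"az":0,"tx":0,"ty":0,"tz":0,"gripper":30},{"ax":0,"ay":0,"az":0,"tx":0,"ty":0,"tz":0,"gripper":45},{"ax":0,"ay":0,"az":0,"tx":0,"ty":0,"tz":0,"gripper":60},{"ax":0,"ay":0,"az":0,"tx":0,"ty":0,"tz":0,"gripper":60},{"ax":0,"ay":0,"az":0,"tx":0,"ty":0,"tz":-10,"gripper":60},{"ax":0,"ay":0,"az":0,"tx":0,"ty":0,"tz":-20,"gripper":60},{"ax":0,"ay":0,"az":0,"tx":0,"ty":0,"tz":-30,"gripper":60},{"ax":0,"ay":0,"az":0,"tx":0,"ty":0,"tz":-20,"gripper":60},{"ax":0,"ay":0,"az":0,"tx":0,"ty":0,"tz":-20,"gripper":60},{"ax":0,"ay":0,"az":0,"tx":0,"ty":0,"tz":0,"gripper":60},{"ax":0,"ay":0,"az":0,"tx":0,"ty":0,"tz":0,"gripper":60}]'; python3 -m pendant '[{"ax":0,"ay":0,"az":0,"tx":0,"ty":0,"tz":0,"gripper":60},{"ax":0,"ay":0,"az":0,"tx":0,"ty":0,"tz":0,"gripper":60},{"ax":0,"ay":0,"az":0,"tx":0,"ty":0,"tz":0,"gripper":60},{"ax":0,"ay":0,"az":0,"tx":0,"ty":0,"tz":0,"gripper":60},{"ax":0,"ay":0,"az":0,"tx":0,"ty":0,"tz":0,"gripper":60},{"ax":0,"ay":0,"az":0,"tx":0,"ty":0,"tz":0,"gripper":60},{"ax":0,"ay":0,"az":0,"tx":0,"ty":0,"tz":0,"gripper":60},{"ax":0,"ay":0,"az":0,"tx":0,"ty":0,"tz":0,"gripper":60},{"ax":0,"ay":0,"az":0,"tx":0,"ty":0,"tz":0,"gripper":60},{"ax":0,"ay":0,"az":0,"tx":0,"ty":0,"tz":0,"gripper":60},{"ax":0,"ay":0,"az":0,"tx":0,"ty":0,"tz":0,"gripper":60},{"ax":0,"ay":0,"az":0,"tx":0,"ty":0,"tz":0,"gripper":60}]'; python3 w.py w16;  python3 - <<'E'
from h import *
s=ctrl.snapshot("scene"); crop(s,235,130,400,230,4.5,"s16.png")
E
```

```text
clock: 16.57
tcp_pos: [0.4844, -0.0725, 0.2514]
eef_rot: [0.707, 0.707, 0.001, 0.001]
wrist_force: [0.3, 0.3, -0.6]
finger_gap: 0.598
clock: 17.57
tcp_pos: [0.484, -0.0724, 0.2508]
eef_rot: [0.707, 0.707, 0.0, 0.0]
wrist_force: [-0.7, 0.1, 0.2]
finger_gap: 0.601
17.6167 [ 0.48399363 -0.0724195   0.25084054] [7.07368703e-01 7.06844762e-01 8.91713805e-06 2.90040743e-05] [-0.02150272  0.03881346 -0.52804434] 0.6027607392264115
```

View pics/s16.png

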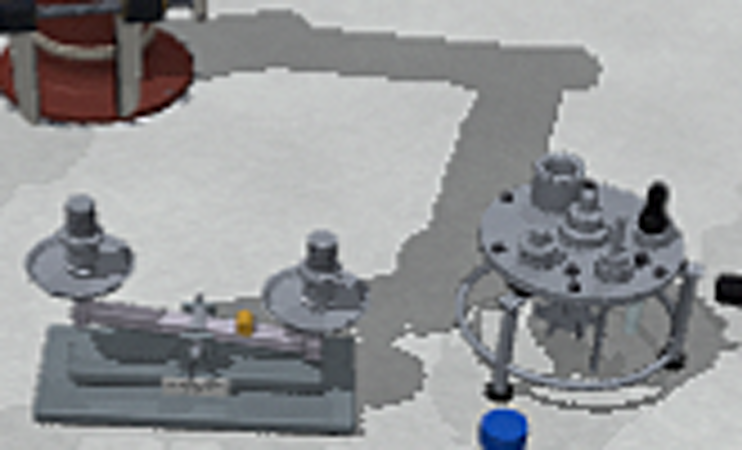

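View pics/w16.png

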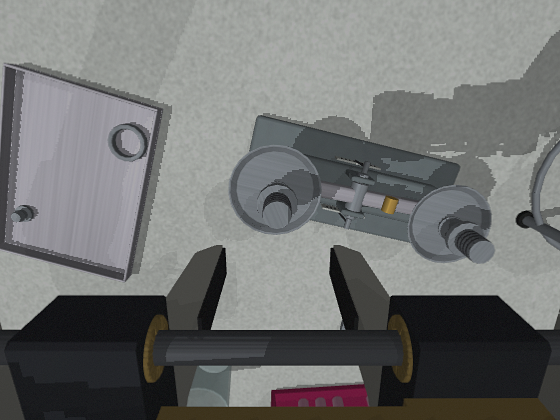

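The wrist view and the scene view agree: with both plugs standing free, the left pan is down at about (318,297) in the scene crop and the right pan is up at about (80,262). The left plug is therefore the heavy one, which fits the lift forces of about 2.1 N against 1.4 N. I'll fetch it.

```bash
python3 -m pendant '[{"ax":0,"ay":0,"az":0,"tx":30,"ty":7,"tz":0,"gripper":60},{"ax":0,"ay":0,"az":0,"tx":40,"ty":10,"tz":0,"gripper":60},{"ax":0,"ay":0,"az":0,"tx":40,"ty":10,"tz":0,"gripper":60},{"ax":0,"ay":0,"az":0,"tx":40,"ty":10,"tz":0,"gripper":60},{"ax":0,"ay":0,"az":0,"tx":24,"ty":4.5,"tz":10,"gripper":60},{"ax":0,"ay":0,"az":0,"tx":0,"ty":0,"tz":30,"gripper":60},{"ax":0,"ay":0,"az":0,"tx":0,"ty":0,"tz":20,"gripper":60},{"ax":0,"ay":0,"az":0,"tx":0,"ty":0,"tz":0,"gripper":60},{"ax":0,"ay":0,"az":0,"tx":0,"ty":0,"tz":0,"gripper":60},{"ax":0,"ay":0,"az":0,"tx":0,"ty":0,"tz":0,"gripper":60},{"ax":0,"ay":0,"az":0,"tx":0,"ty":0,"tz":0,"gripper":60}]'; python3 w.py w17
```

```text
clock: 18.58
tcp_pos: [0.5268, 0.1012, 0.1925]
eef_rot: [0.708, 0.706, 0.001, 0.001]
wrist_force: [-0.2, -0.4, -0.4]
finger_gap: 0.603
18.6333 [0.52669289 0.10129761 0.19239538] [0.70769513 0.70651612 0.00134246 0.00087571] [ 0.02983996 -0.29281674 -0.59185779] 0.5976838091997838
```

View pics/w17.png

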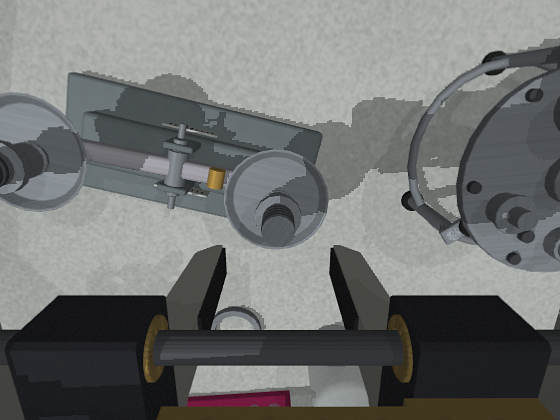

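```bash
python3 -m pendant '[{"ax":0,"ay":0,"az":0,"tx":0,"ty":0,"tz":25,"gripper":60},{"ax":0,"ay":0,"az":0,"tx":0,"ty":0,"tz":20,"gripper":60},{"ax":0,"ay":0,"az":0,"tx":0,"ty":0,"tz":12,"gripper":60},{"ax":0,"ay":0,"az":0,"tx":0,"ty":0,"tz":5,"gripper":60},{"ax":0,"ay":0,"az":0,"tx":0,"ty":0,"tz":0,"gripper":60},{"ax":0,"ay":0,"az":0,"tx":0,"ty":0,"tz":0,"gripper":60},{"ax":0,"ay":0,"az":0,"tx":0,"ty":0,"tz":0,"gripper":60}]';python3 w.py w18
```

```text
clock: 19.22
tcp_pos: [0.5266, 0.1016, 0.1301]
eef_rot: [0.707, 0.707, 0.001, 0.001]
wrist_force: [-0.1, -0.1, 1.0]
finger_gap: 0.602
19.2667 [0.52657111 0.1016766  0.13005822] [0.70742679 0.70678537 0.00112794 0.0007083 ] [ 0.63669939 -0.05789921 -0.44675509] 0.6016955927418044
```

View pics/w18.png

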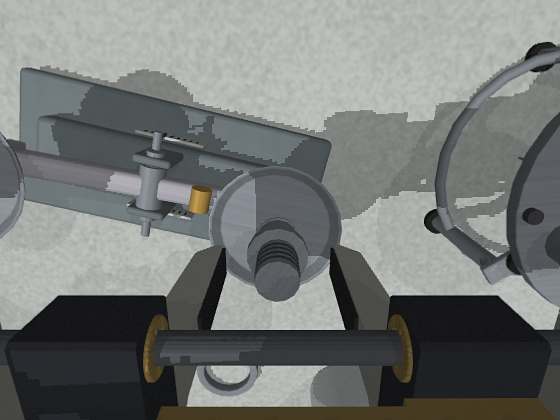

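```bash
python3 -m pendant '[{"ax":0,"ay":0,"az":0,"tx":0,"ty":0,"tz":1,"gripper":60},{"ax":0,"ay":0,"az":0,"tx":0,"ty":0,"tz":0,"gripper":45},{"ax":0,"ay":0,"az":0,"tx":0,"ty":0,"tz":0,"gripper":32},{"ax":0,"ay":0,"az":0,"tx":0,"ty":0,"tz":0,"gripper":26},{"ax":0,"ay":0,"az":0,"tx":0,"ty":0,"tz":0,"gripper":22},{"ax":0,"ay":0,"az":0,"tx":0,"ty":0,"tz":0,"gripper":10},{"ax":0,"ay":0,"az":0,"tx":0,"ty":0,"tz":0,"gripper":0},{"ax":0,"ay":0,"az":0,"tx":0,"ty":0,"tz":0,"gripper":0},{"ax":0,"ay":0,"az":0,"tx":0,"ty":0,"tz":0,"gripper":0}]' 50;python3 w.py w19
```

```text
clock: 20.02
tcp_pos: [0.5256, 0.1015, 0.1278]
eef_rot: [0.707, 0.707, -0.0, 0.0]
wrist_force: [-0.6, -0.4, 0.2]
finger_gap: 0.227
20.0667 [0.52559229 0.10150569 0.12777849] [ 7.07384527e-01  7.06828924e-01 -5.74981233e-05 -1.27396599e-05] [ 0.7407059   0.03617384 -0.42413948] 0.22199960304004607
```

```bash
python3 -m pendant '[{"ax":0,"ay":0,"az":0,"tx":0,"ty":0,"tz":-1,"gripper":0},{"ax":0,"ay":0,"az":0,"tx":0,"ty":0,"tz":-2,"gripper":0},{"ax":0,"ay":0,"az":0,"tx":0,"ty":0,"tz":-2,"gripper":0},{"ax":0,"ay":0,"az":0,"tx":0,"ty":0,"tz":-2,"gripper":0},{"ax":0,"ay":0,"az":0,"tx":0,"ty":0,"tz":-2,"gripper":0},{"ax":0,"ay":0,"az":0,"tx":0,"ty":0,"tz":-2,"gripper":0},{"ax":0,"ay":0,"az":0,"tx":0,"ty":0,"tz":-2,"gripper":0},{"ax":0,"ay":0,"az":0,"tx":0,"ty":0,"tz":-2,"gripper":0},{"ax":0,"ay":0,"az":0,"tx":0,"ty":0,"tz":-2,"gripper":0},{"ax":0,"ay":0,"az":0,"tx":0,"ty":0,"tz":-2,"gripper":0},{"ax":0,"ay":0,"az":0,"tx":0,"ty":0,"tz":-2,"gripper":0},{"ax":0,"ay":0,"az":0,"tx":0,"ty":0,"tz":-2,"gripper":0}]'; python3 -m pendant '[{"ax":0,"ay":0,"az":0,"tx":0,"ty":0,"tz":-2,"gripper":0},{"ax":0,"ay":0,"az":0,"tx":0,"ty":0,"tz":-2,"gripper":0},{"ax":0,"ay":0,"az":0,"tx":0,"ty":0,"tz":-2,"gripper":0},{"ax":0,"ay":0,"az":0,"tx":0,"ty":0,"tz":-5,"gripper":0},{"ax":0,"ay":0,"az":0,"tx":0,"ty":0,"tz":-10,"gripper":0},{"ax":0,"ay":0,"az":0,"tx":0,"ty":0,"tz":-20,"gripper":0},{"ax":0,"ay":0,"az":0,"tx":0,"ty":0,"tz":-30,"gripper":0},{"ax":0,"ay":0,"az":0,"tx":0,"ty":0,"tz":-30,"gripper":0},{"ax":0,"ay":0,"az":0,"tx":0,"ty":0,"tz":0,"gripper":0}]';  python3 - <<'E'
from h import *
s=ctrl.snapshot("scene"); crop(s,235,130,400,230,4.5,"s20.png")
E
```

```text
clock: 21.07
tcp_pos: [0.5256, 0.1015, 0.151]
eef_rot: [0.707, 0.707, -0.0, -0.0]
wrist_force: [-0.6, -0.5, -0.9]
finger_gap: 0.228
clock: 21.82
tcp_pos: [0.5295, 0.1022, 0.2587]
eef_rot: [0.707, 0.707, 0.006, 0.004]
wrist_force: [0.9, 0.3, -1.5]
finger_gap: 0.224
```

View pics/s20.png

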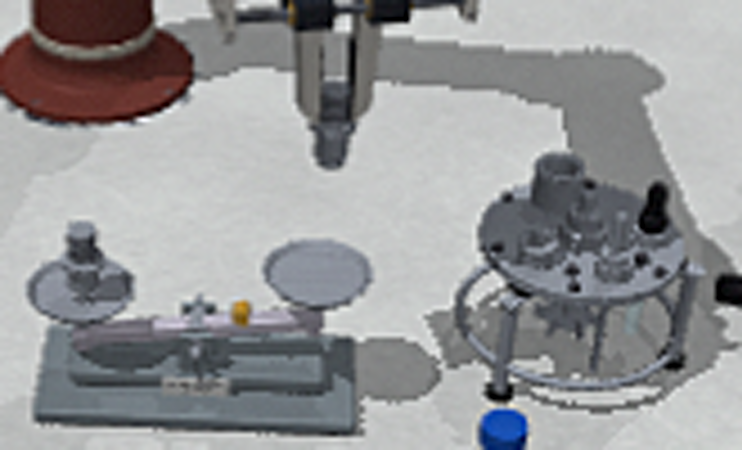

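View pics/w19.png

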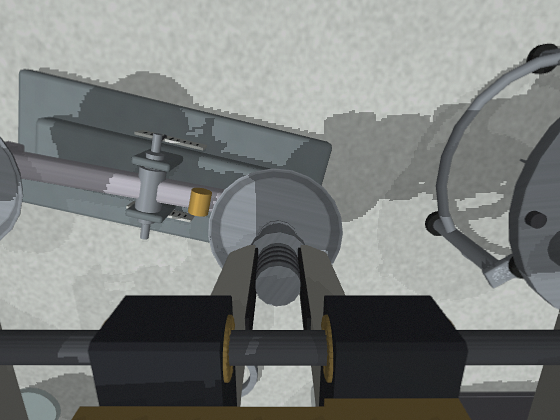

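The light plug stands on the right pan, now lowered at (82,290), and the heavy one hangs in the gripper. On to the port.

```bash
python3 -m pendant '[{"ax":0,"ay":0,"az":0,"tx":20,"ty":-7,"tz":0,"gripper":0},{"ax":0,"ay":0,"az":0,"tx":35,"ty":-12,"tz":0,"gripper":0},{"ax":0,"ay":0,"az":0,"tx":40,"ty":-14,"tz":0,"gripper":0},{"ax":0,"ay":0,"az":0,"tx":40,"ty":-14,"tz":0,"gripper":0},{"ax":0,"ay":0,"az":0,"tx":40,"ty":-14,"tz":0,"gripper":0},{"ax":0,"ay":0,"az":0,"tx":28,"ty":-10,"tz":10,"gripper":0},{"ax":0,"ay":0,"az":0,"tx":10,"ty":-3,"tz":15,"gripper":0},{"ax":0,"ay":0,"az":0,"tx":0,"ty":0,"tz":15,"gripper":0},{"ax":0,"ay":0,"az":0,"tx":0,"ty":0,"tz":0,"gripper":0},{"ax":0,"ay":0,"az":0,"tx":0,"ty":0,"tz":0,"gripper":0},{"ax":0,"ay":0,"az":0,"tx":0,"ty":0,"tz":0,"gripper":0},{"ax":0,"ay":0,"az":0,"tx":0,"ty":0,"tz":0,"gripper":0}]'; python3 -m pendant '[{"ax":0,"ay":0,"az":0,"tx":0,"ty":0,"tz":0,"gripper":0},{"ax":0,"ay":0,"az":0,"tx":0,"ty":0,"tz":0,"gripper":0},{"ax":0,"ay":0,"az":0,"tx":0,"ty":0,"tz":0,"gripper":0},{"ax":0,"ay":0,"az":0,"tx":0,"ty":0,"tz":0,"gripper":0}]'; python3 w.py w21
```

```text
clock: 22.87
tcp_pos: [0.4534, 0.312, 0.2126]
eef_rot: [0.708, 0.706, 0.001, 0.0]
wrist_force: [0.1, 0.0, -1.4]
finger_gap: 0.229
clock: 23.2
tcp_pos: [0.4527, 0.3125, 0.2121]
eef_rot: [0.708, 0.707, 0.0, 0.0]
wrist_force: [0.4, 0.1, -2.2]
finger_gap: 0.233
23.25 [0.45254888 0.31253644 0.21201695] [7.07416721e-01 7.06796689e-01 1.49628823e-04 1.79801793e-07] [ 0.0249237  -0.32536569 -1.68658882] 0.22828867716238285
```

View pics/w21.png

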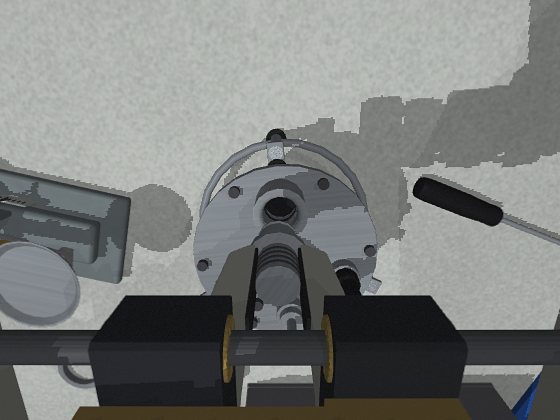

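```bash
python3 - <<'E'
from h import *
s=np.load("w21.npy",allow_pickle=True).item()
crop(s,235,180,325,255,8,"w21a.png")
t=[.45255,.31254,.2120]; f=t[2]-.0372
print("nose",proj(s,[t[0],t[1],f]),"flange top",proj(s,[t[0],t[1],f+.036]),"knob top",proj(s,[t[0],t[1],f+.062]),"mouth",proj(s,[.4520,.3145,.144]))
E
```

```text
nose [276.56937146 232.71294752] flange top [276.40539636 258.34788674] knob top [276.24329564 283.69688053] mouth [279.37629555 215.68394099]
```

View pics/w21a.png

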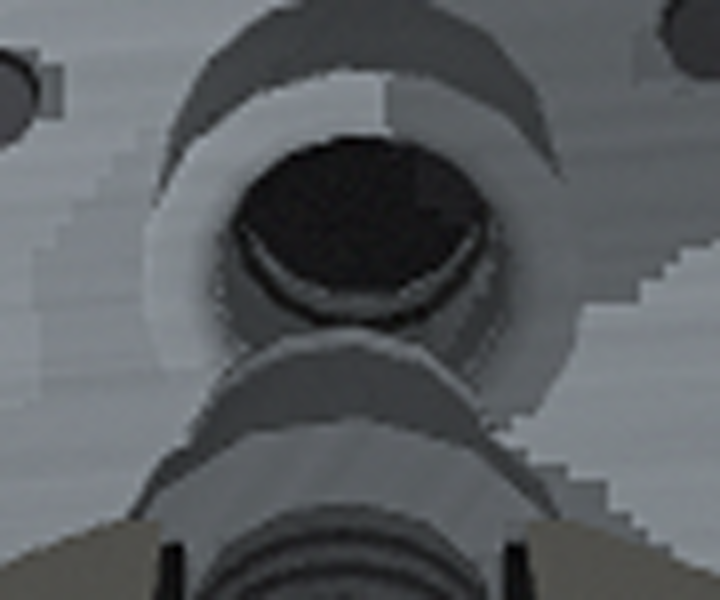

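```bash
python3 - <<'E'
from h import *
s=np.load("w21.npy",allow_pickle=True).item()
t=[.45255,.31254,.2120]; f=t[2]-.0372
C=lambda p:np.round((np.array(p)-[235,180]+.5)*8-.5,1)
for n,r,z in(("nose",.0105,f),("ridge",.0125,f+.006),("shankbot",.0125,f+.010),("shanktop",.0125,f+.030),("flangebot",.017,f+.030),("flangetop",.017,f+.036),("knobbot",.011,f+.036)):
    print(n,"top",C(proj(s,[t[0]-r,t[1],z])),"L",C(proj(s,[t[0],t[1]-r,z])),"R",C(proj(s,[t[0],t[1]+r,z])))
X,Y=.4520,.3138
for n,r,z in(("boss",.020,.144),("bore",.013,.142),("leadin",.015,.144)):
    print(n,"top",C(proj(s,[X-r,Y,z])),"L",C(proj(s,[X,Y-r,z])),"R",C(proj(s,[X,Y+r,z])))
E
```

```text
nose top [335.8 301.6] L [204.7 425.4] R [467.4 425. ]
ridge top [335.5 303.8] L [175.3 455. ] R [496.4 454.6]
shankbot top [335.4 322. ] L [172.3 475.6] R [499.2 475.2]
shanktop top [334.6 424.2] L [155.2 591.2] R [514.8 590.8]
flangebot top [334.4 362.5] L [ 90.4 591.2] R [579.5 590.7]
flangetop top [334.2 395.7] L [ 82.6 630.6] R [586.9 630. ]
knobbot top [334.4 480. ] L [171.6 630.5] R [497.9 630.1]
boss top [350.7  75.8] L [130.1 289.2] R [571.5 288.7]
bore top [350.7 145.2] L [208.3 281.8] R [493.1 281.4]
leadin top [350.7 130.1] L [185.2 289.2] R [516.3 288.8]
```

The zoom shows the port bore centred near col 279.7 and the plug axis at col 277.6. From the row offsets the port is about 3 mm nearer the robot than the TCP. I'll correct by -3 mm in x and +1.3 mm in y, lower, and compare again.

```bash
python3 -m pendant '[{"ax":0,"ay":0,"az":0,"tx":1.3,"ty":-3,"tz":5,"gripper":0},{"ax":0,"ay":0,"az":0,"tx":0,"ty":0,"tz":10,"gripper":0},{"ax":0,"ay":0,"az":0,"tx":0,"ty":0,"tz":8,"gripper":0},{"ax":0,"ay":0,"az":0,"tx":0,"ty":0,"tz":0,"gripper":0},{"ax":0,"ay":0,"az":0,"tx":0,"ty":0,"tz":0,"gripper":0},{"ax":0,"ay":0,"az":0,"tx":0,"ty":0,"tz":0,"gripper":0},{"ax":0,"ay":0,"az":0,"tx":0,"ty":0,"tz":0,"gripper":0},{"ax":0,"ay":0,"az":0,"tx":0,"ty":0,"tz":0,"gripper":0}]' 60; python3 w.py w22; python3 - <<'E'
from h import *
s=np.load("w22.npy",allow_pickle=True).item()
crop(s,235,180,325,255,8,"w22a.png")
t=ctrl.get_obs()["tcp_pos"]; f=t[2]-.0372
C=lambda p:np.round((np.array(p)-[235,180]+.5)*8-.5,1)
for n,r,z in(("ridge",.0125,f+.006),("flangetop",.017,f+.036),("knobbot",.011,f+.036)):
    print(n,"top",C(proj(s,[t[0]-r,t[1],z])),"L",C(proj(s,[t[0],t[1]-r,z])),"R",C(proj(s,[t[0],t[1]+r,z])))
X,Y=t[:2]
for n,r,z in(("boss",.020,.144),("bore",.013,.142),("leadin",.015,.144)):
    print(n,"top",C(proj(s,[X-r,Y,z])),"L",C(proj(s,[X,Y-r,z])),"R",C(proj(s,[X,Y+r,z])))
s=ctrl.snapshot("scene"); crop(s,330,145,400,205,8,"s22.png")
s=ctrl.snapshot("top"); crop(s,135,200,225,275,8,"t22.png")
E
```

```text
clock: 23.92
tcp_pos: [0.4498, 0.314, 0.1891]
eef_rot: [0.707, 0.707, 0.0, 0.0]
wrist_force: [-0.4, -0.2, -1.6]
finger_gap: 0.225
23.9667 [0.449715   0.31397742 0.18912896] [7.07402026e-01 7.06811329e-01 3.38922067e-04 6.58893258e-05] [-1.19014694  0.95006343 -1.116948  ] 0.22643131214833714
ridge top [334.3 304.9] L [174.  456.1] R [495.2 455.8]
flangetop top [332.8 397.1] L [ 81.1 632. ] R [585.6 631.5]
knobbot top [333.  481.5] L [170.1 631.9] R [496.6 631.6]
boss top [334.6 157.9] L [ 93.2 389.6] R [577.  389.1]
bore top [334.9 232.5] L [179.2 380.6] R [491.1 380.3]
leadin top [334.8 217. ] L [153.7 389.5] R [516.6 389.2]
```

View pics/w22a.png

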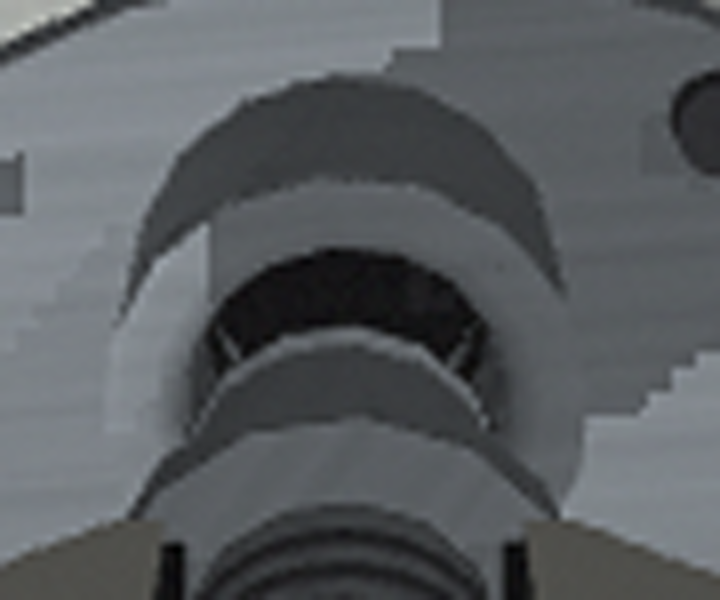

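View pics/s22.png

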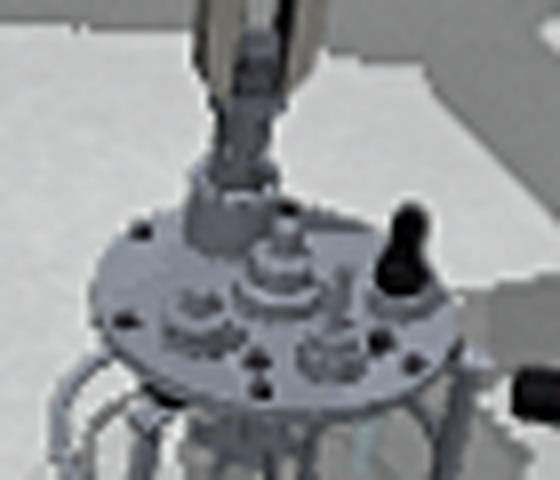

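The boss is centred at col 346.5 and the plug at 344 in the crop. The boss row offset of +22 px matches the plug bias of about +24 px, so it's aligned to about 0.3 mm. I'll insert slowly.

```bash
python3 -m pendant '[{"ax":0,"ay":0,"az":0,"tx":0.2,"ty":0,"tz":3,"gripper":0},{"ax":0,"ay":0,"az":0,"tx":0,"ty":0,"tz":3,"gripper":0},{"ax":0,"ay":0,"az":0,"tx":0,"ty":0,"tz":2,"gripper":0},{"ax":0,"ay":0,"az":0,"tx":0,"ty":0,"tz":2,"gripper":0},{"ax":0,"ay":0,"az":0,"tx":0,"ty":0,"tz":2,"gripper":0},{"ax":0,"ay":0,"az":0,"tx":0,"ty":0,"tz":0,"gripper":0},{"ax":0,"ay":0,"az":0,"tx":0,"ty":0,"tz":0,"gripper":0}]'; python3 -m pendant '[{"ax":0,"ay":0,"az":0,"tx":0,"ty":0,"tz":2,"gripper":0},{"ax":0,"ay":0,"az":0,"tx":0,"ty":0,"tz":2,"gripper":0},{"ax":0,"ay":0,"az":0,"tx":0,"ty":0,"tz":0,"gripper":0},{"ax":0,"ay":0,"az":0,"tx":0,"ty":0,"tz":0,"gripper":0}]'
```

```text
clock: 24.65
tcp_pos: [0.4494, 0.314, 0.1766]
eef_rot: [0.707, 0.707, -0.0, -0.0]
wrist_force: [-0.9, 0.5, -1.6]
finger_gap: 0.226
clock: 24.98
tcp_pos: [0.4495, 0.3141, 0.1727]
eef_rot: [0.707, 0.707, -0.0, -0.0]
wrist_force: [0.1, -0.1, -1.1]
finger_gap: 0.225
```

```bash
python3 -m pendant '[{"ax":0,"ay":0,"az":0,"tx":0,"ty":0,"tz":2,"gripper":0},{"ax":0,"ay":0,"az":0,"tx":0,"ty":0,"tz":2,"gripper":0},{"ax":0,"ay":0,"az":0,"tx":0,"ty":0,"tz":0,"gripper":0},{"ax":0,"ay":0,"az":0,"tx":0,"ty":0,"tz":0,"gripper":0}]'; python3 -m pendant '[{"ax":0,"ay":0,"az":0,"tx":0,"ty":0,"tz":2,"gripper":0},{"ax":0,"ay":0,"az":0,"tx":0,"ty":0,"tz":2,"gripper":0},{"ax":0,"ay":0,"az":0,"tx":0,"ty":0,"tz":0,"gripper":0},{"ax":0,"ay":0,"az":0,"tx":0,"ty":0,"tz":0,"gripper":0}]';python3 - <<'E'
from h import *
a=[]
for i in range(4): s=ctrl.snapshot("scene"); a.append(ctrl.get_obs()["wrist_force"])
print(np.mean(a,0),ctrl.get_obs()["tcp_pos"],ctrl.get_obs()["moment"]);crop(s,330,145,400,205,8,"s23.png")
E
```

```text
clock: 25.32
tcp_pos: [0.4495, 0.3141, 0.1686]
eef_rot: [0.707, 0.707, -0.0, -0.0]
wrist_force: [-0.5, 0.0, -2.3]
finger_gap: 0.227
clock: 25.65
tcp_pos: [0.4495, 0.3141, 0.1647]
eef_rot: [0.707, 0.707, -0.0, -0.0]
wrist_force: [-0.4, 0.3, -2.2]
finger_gap: 0.224
[ 0.11519813  0.14384888 -2.079923  ] [0.44945431 0.3140871  0.16480841] [ 0.07795466 -0.09592303 -0.0036958 ]
```

View pics/s23.png

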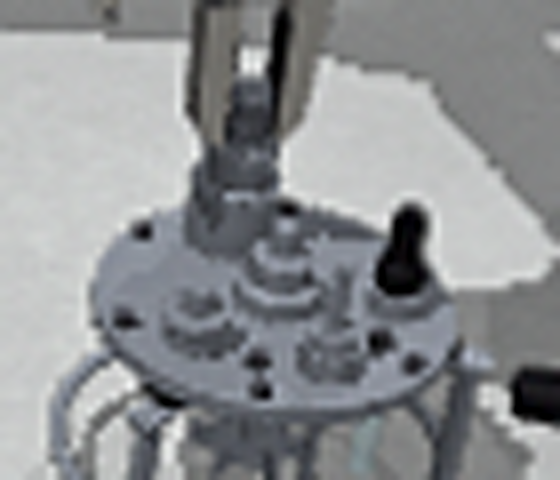

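The plug is in the bore with no side load. I'll go on to the O-ring in 1 mm steps.

```bash
python3 -m pendant '[{"ax":0,"ay":0,"az":0,"tx":0,"ty":0,"tz":2,"gripper":0},{"ax":0,"ay":0,"az":0,"tx":0,"ty":0,"tz":2,"gripper":0},{"ax":0,"ay":0,"az":0,"tx":0,"ty":0,"tz":1,"gripper":0},{"ax":0,"ay":0,"az":0,"tx":0,"ty":0,"tz":1,"gripper":0},{"ax":0,"ay":0,"az":0,"tx":0,"ty":0,"tz":0,"gripper":0},{"ax":0,"ay":0,"az":0,"tx":0,"ty":0,"tz":0,"gripper":0}]'; for i in 1 2 ; do python3 -c "
from h import *
print(ctrl.get_obs()['wrist_force'],ctrl.get_obs()['tcp_pos'])";done; python3 -m pendant '[{"ax":0,"ay":0,"az":0,"tx":0,"ty":0,"tz":1,"gripper":0},{"ax":0,"ay":0,"az":0,"tx":0,"ty":0,"tz":1,"gripper":0},{"ax":0,"ay":0,"az":0,"tx":0,"ty":0,"tz":0,"gripper":0},{"ax":0,"ay":0,"az":0,"tx":0,"ty":0,"tz":0,"gripper":0}]'; python3 -m pendant '[{"ax":0,"ay":0,"az":0,"tx":0,"ty":0,"tz":1,"gripper":0},{"ax":0,"ay":0,"az":0,"tx":0,"ty":0,"tz":0,"gripper":0},{"ax":0,"ay":0,"az":0,"tx":0,"ty":0,"tz":0,"gripper":0}]'
```

```text
clock: 26.35
tcp_pos: [0.4495, 0.3141, 0.1587]
eef_rot: [0.707, 0.707, -0.0, -0.0]
wrist_force: [0.4, 0.4, -2.9]
finger_gap: 0.231
[ 0.44064869  0.40815754 -2.93181001] [0.4494762  0.31409524 0.15871366]
[ 0.44064869  0.40815754 -2.93181001] [0.4494762  0.31409524 0.15871366]
clock: 26.68
tcp_pos: [0.4495, 0.3141, 0.1568]
eef_rot: [0.707, 0.707, -0.0, 0.0]
wrist_force: [-0.3, 0.8, -2.3]
finger_gap: 0.227
clock: 26.93
tcp_pos: [0.4495, 0.3141, 0.1558]
eef_rot: [0.707, 0.707, -0.0, -0.0]
wrist_force: [-0.1, 0.5, -2.1]
finger_gap: 0.226
```

```bash
python3 -m pendant '[{"ax":0,"ay":0,"az":0,"tx":0,"ty":0,"tz":1,"gripper":0},{"ax":0,"ay":0,"az":0,"tx":0,"ty":0,"tz":0,"gripper":0},{"ax":0,"ay":0,"az":0,"tx":0,"ty":0,"tz":0,"gripper":0}]'; python3 -m pendant '[{"ax":0,"ay":0,"az":0,"tx":0,"ty":0,"tz":1,"gripper":0},{"ax":0,"ay":0,"az":0,"tx":0,"ty":0,"tz":0,"gripper":0},{"ax":0,"ay":0,"az":0,"tx":0,"ty":0,"tz":0,"gripper":0}]';  python3 -m pendant '[{"ax":0,"ay":0,"az":0,"tx":0,"ty":0,"tz":1,"gripper":0},{"ax":0,"ay":0,"az":0,"tx":0,"ty":0,"tz":0,"gripper":0},{"ax":0,"ay":0,"az":0,"tx":0,"ty":0,"tz":0,"gripper":0}]'
```

```text
clock: 27.18
tcp_pos: [0.4497, 0.3142, 0.155]
eef_rot: [0.707, 0.707, 0.0, 0.0]
wrist_force: [0.3, 0.2, -0.4]
finger_gap: 0.224
clock: 27.43
tcp_pos: [0.4498, 0.3143, 0.1541]
eef_rot: [0.707, 0.707, 0.0, 0.0]
wrist_force: [1.1, 0.1, 0.0]
finger_gap: 0.225
clock: 27.68
tcp_pos: [0.4499, 0.3143, 0.1532]
eef_rot: [0.707, 0.707, 0.001, 0.0]
wrist_force: [1.6, 0.5, 3.1]
finger_gap: 0.226
```

```bash
python3 -m pendant '[{"ax":0,"ay":0,"az":0,"tx":0,"ty":0,"tz":1,"gripper":0},{"ax":0,"ay":0,"az":0,"tx":0,"ty":0,"tz":0,"gripper":0},{"ax":0,"ay":0,"az":0,"tx":0,"ty":0,"tz":0,"gripper":0}]'; python3 -m pendant '[{"ax":0,"ay":0,"az":0,"tx":0,"ty":0,"tz":1,"gripper":0},{"ax":0,"ay":0,"az":0,"tx":0,"ty":0,"tz":0,"gripper":0},{"ax":0,"ay":0,"az":0,"tx":0,"ty":0,"tz":0,"gripper":0}]'
```

```text
clock: 27.93
tcp_pos: [0.4497, 0.3142, 0.1516]
eef_rot: [0.707, 0.707, 0.0, 0.0]
wrist_force: [0.7, 1.2, -0.1]
finger_gap: 0.223
clock: 28.18
tcp_pos: [0.4497, 0.3142, 0.1508]
eef_rot: [0.707, 0.707, 0.0, 0.0]
wrist_force: [1.6, 0.3, 1.5]
finger_gap: 0.223
```

```bash
python3 w.py w24; python3 - <<'E'
from h import *
s=np.load("w24.npy",allow_pickle=True).item()
crop(s,235,180,325,255,8,"w24a.png")
s=ctrl.snapshot("scene"); crop(s,330,145,400,205,8,"s24.png")
E
```

```text
28.2333 [0.4497485  0.3142479  0.15085763] [7.07372725e-01 7.06840666e-01 3.11469834e-04 6.29452903e-05] [1.71614998 0.81202615 1.80473522] 0.22346376457737963
```

View pics/w24a.png

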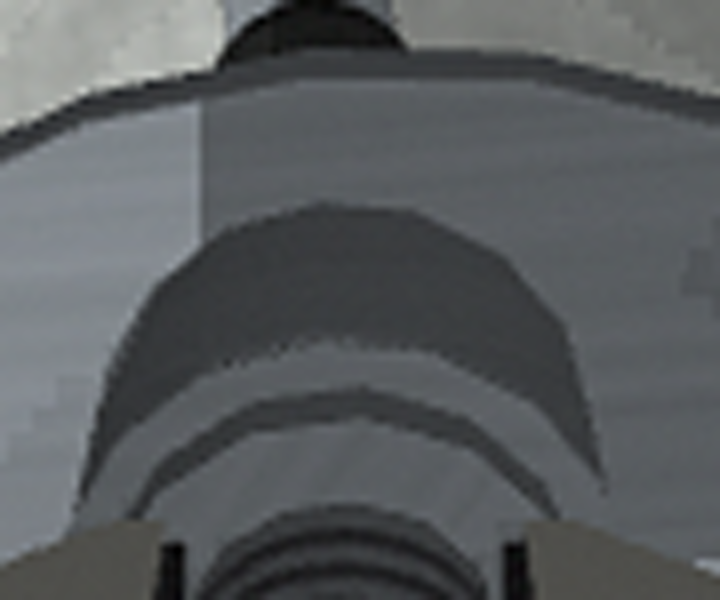

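View pics/s24.png

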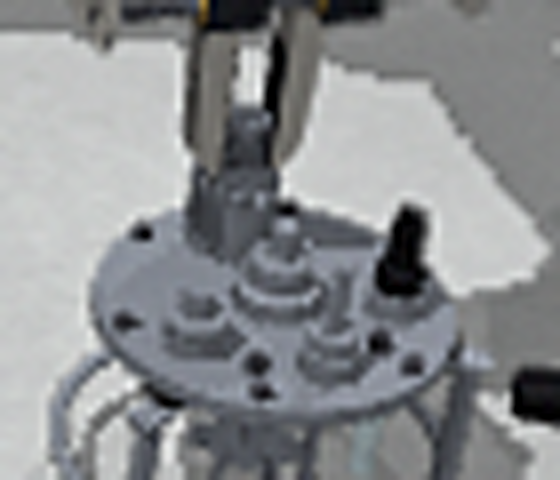

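```bash
cat > chk.py <<'E'
import sys
from h import *
s=np.load(sys.argv[1],allow_pickle=True).item()
t=np.array(eval(sys.argv[2])); f=t[2]-.0372
C=lambda p:np.round((np.array(p)-[235,180]+.5)*8-.5,1)
for n,r,z in(("flangebot",.017,f+.030),("flangetop",.017,f+.036),("knobbot",.011,f+.036)):
    print(n,"top",C(proj(s,[t[0]-r,t[1],z])))
for d in (0,.002,.004):
    print(d,"bosstop",C(proj(s,[t[0]-.02,t[1],.144-d])),"bossfoot",C(proj(s,[t[0]-.02,t[1],.110-d])),"rim",C(proj(s,[t[0]+.05-.08,t[1],.110-d])))
E
python3 chk.py w24.npy '[.44975,.31425,.15086]'; python3 chk.py w22.npy '[.44972,.31398,.18913]'
```

```text
flangebot top [333.9 365.2]
flangetop top [333.6 398.5]
knobbot top [333.8 482.8]
0 bosstop [333.8 325.3] bossfoot [335.2 174.9] rim [334.9  52.2]
0.002 bosstop [333.9 315. ] bossfoot [335.2 167.4] rim [335.   45.7]
0.004 bosstop [334.  304.9] bossfoot [335.3 160.1] rim [335.1  39.4]
flangebot top [333.2 363.9]
flangetop top [332.8 397.2]
knobbot top [333.  481.5]
0 bosstop [334.7 158. ] bossfoot [335.7  50.6] rim [335.5 -55.6]
0.002 bosstop [334.7 150.8] bossfoot [335.8  45.2] rim [335.6 -60.3]
0.004 bosstop [334.8 143.7] bossfoot [335.8  39.8] rim [335.6 -65. ]
```

The plug hasn't slipped (knob base still at crop row 505). The flange edge at row 390 against the boss edge at row 342 suggests it's home or close to it. I'll press on in small steps to be sure it seats.

```bash
python3 -m pendant '[{"ax":0,"ay":0,"az":0,"tx":0,"ty":0,"tz":1,"gripper":0},{"ax":0,"ay":0,"az":0,"tx":0,"ty":0,"tz":0,"gripper":0},{"ax":0,"ay":0,"az":0,"tx":0,"ty":0,"tz":0,"gripper":0}]'; python3 -m pendant '[{"ax":0,"ay":0,"az":0,"tx":0,"ty":0,"tz":1,"gripper":0},{"ax":0,"ay":0,"az":0,"tx":0,"ty":0,"tz":0,"gripper":0},{"ax":0,"ay":0,"az":0,"tx":0,"ty":0,"tz":0,"gripper":0}]'
```

```text
clock: 28.53
tcp_pos: [0.4497, 0.3142, 0.1502]
eef_rot: [0.707, 0.707, 0.0, 0.0]
wrist_force: [1.3, -0.6, 5.0]
finger_gap: 0.227
clock: 28.78
tcp_pos: [0.4497, 0.3142, 0.1495]
eef_rot: [0.707, 0.707, 0.0, 0.0]
wrist_force: [0.4, -0.0, 7.5]
finger_gap: 0.226
```

```bash
python3 -m pendant '[{"ax":0,"ay":0,"az":0,"tx":0,"ty":0,"tz":1,"gripper":0},{"ax":0,"ay":0,"az":0,"tx":0,"ty":0,"tz":0,"gripper":0},{"ax":0,"ay":0,"az":0,"tx":0,"ty":0,"tz":0,"gripper":0}]'; python3 -m pendant '[{"ax":0,"ay":0,"az":0,"tx":0,"ty":0,"tz":1,"gripper":0},{"ax":0,"ay":0,"az":0,"tx":0,"ty":0,"tz":0,"gripper":0},{"ax":0,"ay":0,"az":0,"tx":0,"ty":0,"tz":0,"gripper":0}]'; python3 w.py w25; python3 - <<'E'
from h import *
s=np.load("w25.npy",allow_pickle=True).item()
crop(s,235,180,325,255,8,"w25a.png")
E
```

```text
clock: 29.03
tcp_pos: [0.4497, 0.3142, 0.1489]
eef_rot: [0.707, 0.707, 0.001, 0.0]
wrist_force: [-1.1, -0.5, 8.8]
finger_gap: 0.227
clock: 29.28
tcp_pos: [0.4497, 0.3142, 0.1483]
eef_rot: [0.707, 0.707, 0.001, 0.0]
wrist_force: [-0.5, -1.2, 11.0]
finger_gap: 0.227
29.3333 [0.44973629 0.31427483 0.14836871] [7.07373727e-01 7.06839459e-01 6.18927863e-04 7.97811796e-05] [-0.27789957 -0.61668848 10.94558118] 0.224797448898952
```

View pics/w25a.png

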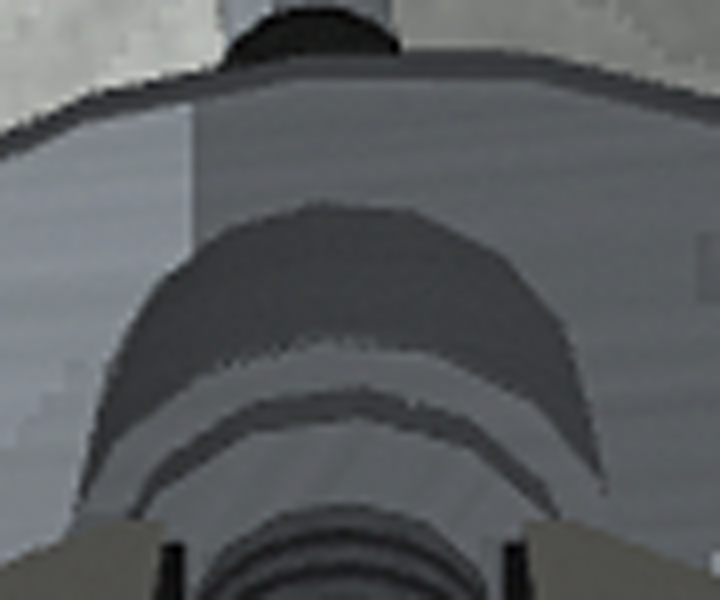

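The view hasn't changed while pressing: the plate, at about 3.7 N/mm, carries the plug down with it. Taking the force back to zero puts the flange at z ≈ 0.1446, which is the mouth height. First contact was about 4 mm higher, so it has snapped in. I'll press 1 mm more, ease off and release.

```bash
python3 -m pendant '[{"ax":0,"ay":0,"az":0,"tx":0,"ty":0,"tz":1,"gripper":0},{"ax":0,"ay":0,"az":0,"tx":0,"ty":0,"tz":0,"gripper":0},{"ax":0,"ay":0,"az":0,"tx":0,"ty":0,"tz":0,"gripper":0},{"ax":0,"ay":0,"az":0,"tx":0,"ty":0,"tz":0,"gripper":0}]'; python3 -m pendant '[{"ax":0,"ay":0,"az":0,"tx":0,"ty":0,"tz":-1.5,"gripper":0},{"ax":0,"ay":0,"az":0,"tx":0,"ty":0,"tz":-1.5,"gripper":0},{"ax":0,"ay":0,"az":0,"tx":0,"ty":0,"tz":-1,"gripper":0},{"ax":0,"ay":0,"az":0,"tx":0,"ty":0,"tz":0,"gripper":0},{"ax":0,"ay":0,"az":0,"tx":0,"ty":0,"tz":0,"gripper":0},{"ax":0,"ay":0,"az":0,"tx":0,"ty":0,"tz":0,"gripper":0}]'
```

```text
clock: 29.67
tcp_pos: [0.4498, 0.3143, 0.1478]
eef_rot: [0.707, 0.707, 0.001, 0.0]
wrist_force: [-1.1, -1.1, 13.5]
finger_gap: 0.225
clock: 30.17
tcp_pos: [0.4497, 0.3142, 0.15]
eef_rot: [0.707, 0.707, 0.0, 0.0]
wrist_force: [1.5, 0.1, 6.1]
finger_gap: 0.226
```

```bash
python3 -m pendant '[{"ax":0,"ay":0,"az":0,"tx":0,"ty":0,"tz":-1,"gripper":0},{"ax":0,"ay":0,"az":0,"tx":0,"ty":0,"tz":-0.7,"gripper":0},{"ax":0,"ay":0,"az":0,"tx":0,"ty":0,"tz":0,"gripper":0},{"ax":0,"ay":0,"az":0,"tx":0,"ty":0,"tz":0,"gripper":0}]'; python3 -m pendant '[{"ax":0,"ay":0,"az":0,"tx":0,"ty":0,"tz":0,"gripper":25},{"ax":0,"ay":0,"az":0,"tx":0,"ty":0,"tz":0,"gripper":30},{"ax":0,"ay":0,"az":0,"tx":0,"ty":0,"tz":0,"gripper":40},{"ax":0,"ay":0,"az":0,"tx":0,"ty":0,"tz":0,"gripper":50},{"ax":0,"ay":0,"az":0,"tx":0,"ty":0,"tz":0,"gripper":50},{"ax":0,"ay":0,"az":0,"tx":0,"ty":0,"tz":-10,"gripper":50},{"ax":0,"ay":0,"az":0,"tx":0,"ty":0,"tz":-20,"gripper":50},{"ax":0,"ay":0,"az":0,"tx":0,"ty":0,"tz":-30,"gripper":50},{"ax":0,"ay":0,"az":0,"tx":0,"ty":0,"tz":-20,"gripper":50},{"ax":0,"ay":0,"az":0,"tx":0,"ty":0,"tz":0,"gripper":50},{"ax":0,"ay":0,"az":0,"tx":0,"ty":0,"tz":0,"gripper":50},{"ax":0,"ay":0,"az":0,"tx":0,"ty":0,"tz":0,"gripper":50}]'; python3 w.py w26; python3 - <<'E'
from h import *
s=np.load("w26.npy",allow_pickle=True).item()
crop(s,235,160,325,250,6,"w26a.png")
s=ctrl.snapshot("scene"); crop(s,235,130,400,230,4.5,"s26.png");crop(s,330,145,400,205,8,"s26b.png")
E
```

```text
clock: 30.5
tcp_pos: [0.4497, 0.3142, 0.1511]
eef_rot: [0.707, 0.707, 0.0, 0.0]
wrist_force: [2.2, 1.2, 0.5]
finger_gap: 0.225
clock: 31.5
tcp_pos: [0.4489, 0.3136, 0.2311]
eef_rot: [0.707, 0.707, -0.001, -0.0]
wrist_force: [-0.4, -0.3, -0.5]
finger_gap: 0.502
31.55 [0.44866744 0.31349174 0.23056328] [ 7.07367968e-01  7.06844301e-01 -1.28706789e-03 -1.86168376e-04] [-0.13707023  0.77078537 -0.31118983] 0.5014440476312446
```

View pics/w26a.png

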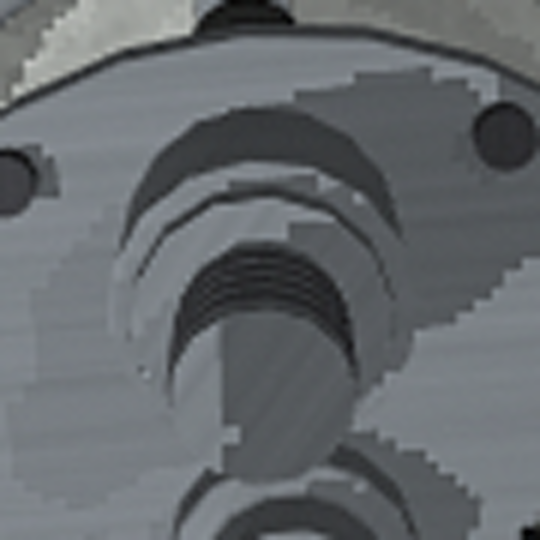

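View pics/s26.png

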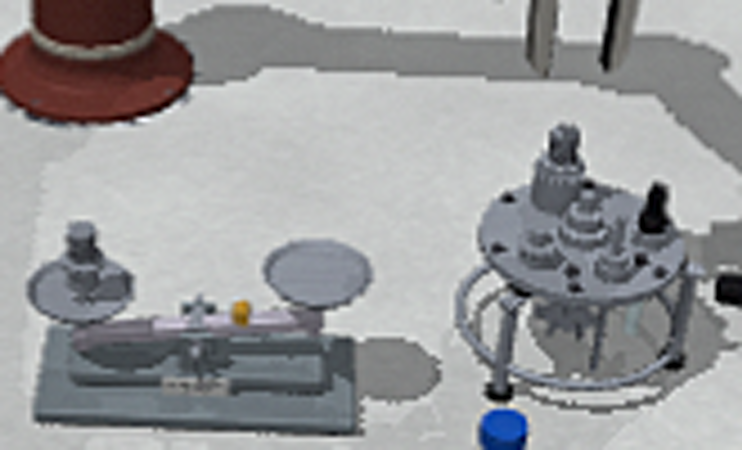

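View pics/s26b.png

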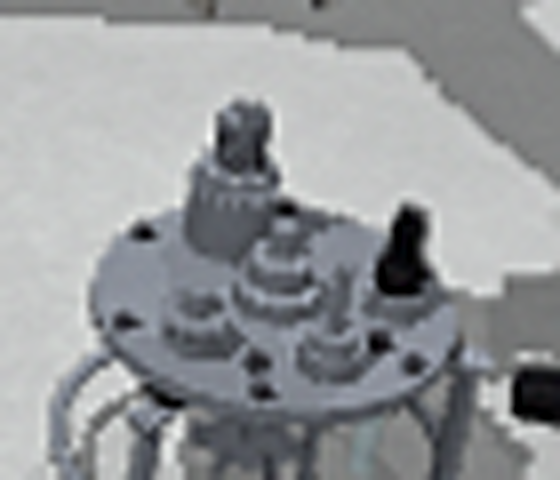

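```bash
python3 - <<'E'
from h import *
s=np.load("w26.npy",allow_pickle=True).item()
C=lambda p:np.round((np.array(p)-[235,160]+.5)*6-.5,1)
x,y=.4497,.3142
for g in(0,.0045):
    print(g,[ (n,C(proj(s,[x-r,y,z]))[1]) for n,r,z in(("bossfoot",.02,.110),("bosstop",.02,.144),("flbot",.017,.144+g),("fltop",.017,.150+g),("knobbot",.011,.150+g),("knobtopfar",.011,.176+g),("knobtopnear",-.011,.176+g))])
c=ctrl.snapshot("scene")
D=lambda p:np.round((np.array(p)-[330,145]+.5)*8-.5,1)
for g in(0,.0045): print(g,[(n,D(proj(c,[x+dx,y,z]))) for n,dx,z in (("ktop far",-.011,.176+g),("ktop near",.011,.176+g),("fltop near",.017,.15+g),("fl bot near",.017,.144+g),("boss top near",.02,.144),("bossfoot near",.02,.11))])
E
```

```text
0 [('bossfoot', np.float64(90.6)), ('bosstop', np.float64(149.8)), ('flbot', np.float64(172.7)), ('fltop', np.float64(185.2)), ('knobbot', np.float64(231.3)), ('knobtopfar', np.float64(297.0)), ('knobtopnear', np.float64(475.9))]
0.0045 [('bossfoot', np.float64(90.6)), ('bosstop', np.float64(149.8)), ('flbot', np.float64(182.0)), ('fltop', np.float64(194.9)), ('knobbot', np.float64(241.8)), ('knobtopfar', np.float64(309.8)), ('knobtopnear', np.float64(491.7))]
0 [('ktop far', array([236.1, 102.4])), ('ktop near', array([252.9, 128.7])), ('fltop near', array([249.5, 185.9])), ('fl bot near', array([247.6, 197.2])), ('boss top near', array([249.9, 200.9])), ('bossfoot near', array([239.6, 264.2]))]
0.0045 [('ktop far', array([237.4,  93.7])), ('ktop near', array([254.3, 120. ])), ('fltop near', array([250.9, 177.3])), ('fl bot near', array([249. , 188.7])), ('boss top near', array([249.9, 200.9])), ('bossfoot near', array([239.6, 264.2]))]
```

The wrist view measures 33 px from boss top to flange top. 35 is predicted for home and 45 for not snapped, so the plug is home. The light plug stands on the right pan, and the gripper is clear. Handing in.

```bash
python3 - <<'E'
from rig import ctrl
print(ctrl.get_obs()["clock"]); print(ctrl.finish_job())
E
```

```text
31.65
the job is handed in; nothing more can be done
None
```

I weighed both plugs, pressed the heavier one into the port until it was home, and handed the job in at 31.7 s.

- **Weighing:** I stood one plug on each pan and let go. The beam settled with the left pan down, so the left plug, the one taken from the far side of the tray, was the heavier. The weights felt at the wrist agreed: about 2.1 N against about 1.4 N.
- **Snap-in:** The plug stopped at the O-ring about 4 mm short of home, then went past it. I did not see the snap force: the highest reading before it gave was about 5 N on the plate including the plug's weight, below the stated 11 to 18 N. It probably peaked between readings. I judged that it had snapped from the positions.
- **Seating:** I then pressed to about 15.5 N on the plate (13.5 N measured at the wrist plus the plug's weight), eased off and released.
- **Last checks:** In the last wrist picture the boss-to-flange and boss-to-knob distances are 33 and 80 px. For fully home I expected 35 and 82, and for not snapped in 45 and 92. The lighter plug stands upright on the right pan, and the gripper is clear of everything. I saw nothing else disturbed, though I took no final picture of the whole bench.

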